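# Lock the gear unit and take a gauge-rod reading

### The arm

A 6-joint arm with a two-finger parallel gripper is mounted at the origin on the work surface. World frame = base frame: x ahead of the robot, y to its left, z up, the work surface at z = 0. Lengths are in m, angles in rad, forces in N, time in s.
With the tool pointing down it reaches from about 0.35 to 0.975 m from the base axis. Payload 4.9 kg.
Tool frame: the origin (TCP) lies at the very end of the fingers, on their centre line; the grasp point (between the pads) lies 19 mm behind it; z points along the fingers, y is the direction in which the jaws open and shut (so a half turn about z gives the same grasp; the last joint's range is limited). The gripper opens to 85 mm and grips with 20 to 120 N. Pads are 22 mm wide; open, the fingers measure 114 mm over their backs; the gripper's body (76 mm by 85 mm) begins 54 mm behind the grasp point. The pads swing forward as they close: fully open they stand 13 mm farther back than shut.
Start: joints at [1.011, 0.053, 1.613, -0, 1.476, -0.119], TCP at [0.267, 0.565, 0.231] pointing down, gripper open.
Joint ranges: [-3.01, 3.01], [-1.01, 2.22], [0.06, 2.58], [-1.02, 4.17], [0.09, 2.62], [-3.14, 3.14]. Speed limits (rad/s): [2.57, 2.57, 3.14, 3.14, 3.14, 3.14].

### API

Orientations are given as a unit quaternion [w, x, y, z].
In Python, from plant import state, grab_frame, camera_model, job_done, search_frame, masks_of, place_of gives the robot as it stands.
- The arm moves only by the tool drive_tool, never from a script. Its argument "series" is a list of rows, each a list of 2 entries, a list of its own where there are three numbers: the shift along the world's x, y, z in m, then the turn, a rotation vector about the world's x, y, z in degrees. A call has 1 to 8 rows; each row is the pose to reach, as a shift and turn from the pose commanded when the call began; what a row does not reach only later rows make up. A row lasts 1/10 s, in which the tool goes at most 50 mm and 8.59 degrees, less where a joint would pass 70% of its speed; a pose out of reach is approached as far as the arm can. A call with a gripper value outside its range is refused whole. "fingers" is the closure, from -1 (fully open) to 1 (shut), so that 0 is half open, set as the call begins (left out, the last holds). The fingers move at their own pace and stop on an object; the grip force is fixed at half the most. Time passes only in rows, so rows that repeat a pose let the fingers close. It gives the time, the measured TCP pose, the force and the opening at its end, in the units of the state.
- state(): the state, without advancing time (a new reading comes with each control period).
- grab_frame(name): name is "scene" or "top" or "wrist"; returns the picture (400x640x3 uint8, red, green, blue); there is no depth.
- camera_model(name): a dict with "fovy" (degrees; the focal length in pixels is half the picture's height over the tangent of half this angle, whatever the lens; pixels are square), "cx", "cy" (the principal point, pixels), "rvec" (rotation vector, rad) and "tvec" (3), from world to camera coordinates, as OpenCV has them. Camera axes: x right, y down, z forward; pixel columns grow to the right and rows downward; lengths in m; the calibration is good to about 2 mm. The wrist camera is an equidistant fisheye: a pixel r from the principal point sees the ray r / f radians off the axis. A picture is of the moment at which its call begins: read the wrist's pose just before it. camera_model takes no time and is no camera call; for the wrist camera it gives the pose at the moment of the call.
- job_done(): hands the job in, once; it reports no verdict.
Trained networks look in the newest picture that a camera, given by its name, has taken for a name from the list of things; names that differ only in an ending like _2 or _b are one class to them, and where a whole thing is asked for, a point or a joint stands for the part that bears it (a point fixed in the world has none). Each returns a list of dicts, best first, with "confidence" (0 to 1); they miss things now and then, are a little off and sometimes report something else, mostly with a low value. They report only what shows in the picture. A call takes as long as a camera call. They do not tell look-alikes from the thing itself.
- search_frame(camera, name): "location" ([x, y, z] in m, in world coordinates, good to about 4 mm: the middle of the surface that is visible of it).
- masks_of(camera, name): "pixels" (400x640 bool, what is visible of it).
- place_of(camera, name): "location" ([x, y, z] in m, in world coordinates, good to about 4 mm: a listed point, or the origin of a listed thing).
The state is a dict: "time": time; "joint_pos": joint angles; "joint_vel": joint speeds; "joint_efforts": joint torques, N m; "tool_pos": TCP position; "tool_rot": TCP orientation; "contact_force": force on the tool from outside, world axes, zero at the start; "ft_torque": the same for the moment, N m; "gripper_width": opening from 0.0 (shut) to 1.0 (fully open).
Only numpy, scipy, OpenCV 4.12 (cv2) and the standard library are available. Lean on these libraries where they do the work, as an engineer would, in place of code of your own. Each camera call takes 0.05 s, during which the arm holds its last target.

### The job

Lock the gear unit by standing the round-knobbed lock pin from the pin rack upright and fully down in the bore of the steel lock block, then take the gauge rod from its cradle, push it into the tilted guide tube until its collar stops on the tube's mouth, and draw it out again. Finish while still holding the rod in the gripper: level, free of everything else and still, with its tip over the white reading board and about 15 cm above it. Leave the other pins, tools and parts where they are.

Things in the scene. Friction and masses are not known exactly. Their poses are not given: they have to be found in the camera images.
- lock_pin_head (a point): the lock pin: steel, 75 mm tall, standing upright in one of the three holes of the pin rack. Shank 16 mm diameter, 40 mm long with a chamfered foot; above it a cylindrical knob 25 mm in diameter and 35 mm tall, by which it is gripped. This point is the centre of the knob, 57 mm above the foot; z along the pin, up. About 0.12 kg
- lock_pin_foot (a point): centre of the underside of the lock pin's foot; z along the pin, up
- pin_rack: aluminium block fixed to the bench, 50 x 150 x 30 mm (x, y, z) with three holes 18 mm wide and 22 mm deep in a row along its y, 45 mm apart; origin at the centre of its underside. Three steel pins stand in it, in any order: the lock pin, a headless dowel and a flat-headed pin. Grip with the fingers closing along its x, across the row
- lock_bore (a point): centre of the mouth of the lock bore, in the top face of a 46 mm square, 36 mm high steel block on top of the gear unit, 106 mm above the bench. Bore 18 mm wide, vertical, 30 mm deep with a closed floor: a pin fully down has its foot 30 mm below this point and its knob's centre 27 mm above it
- gear_unit: low grey gear case fixed to the bench, 140 x 200 mm and 70 mm high; origin at the centre of its underside, x pointing roughly away from the robot. On top: the lock block (+20 mm in x, +65 mm in y) and the guide tube (at y = -35 mm), 100 mm apart across the case
- tube_mouth (a point): centre of the guide tube's mouth: steel tube 25 mm outside, bore 17 mm, widening to a 27 mm inside / 35 mm outside funnel over its last 14 mm; 125 mm deep with a closed bottom. z runs along the bore outwards: up at 35 degrees above level and roughly away from the robot; the mouth is about 158 mm above the bench. The rod's collar stops flat on the rim, with the tip 15 mm short of the bottom
- rod_grip (a point): centre of the gauge rod's handle, on the rod's axis: square bar 16 x 16 mm, 90 mm long. The rod lies level in its cradle, axis 55 mm above the bench, tip roughly towards the robot. The rod's own x runs from the tip towards the handle's rear end, z up as it lies. Overall 208 mm long, 0.18 kg. Gripped across its y, from its z side, at this point, where 40 mm of the handle on the tip side and 25 mm on the rear side is free of the cradle
- rod_collar (a point): centre of the tip-side face of the rod's collar (disc 34 mm diameter, 8 mm thick), the face that stops on the tube's mouth; 53 mm from the handle's centre towards the tip. The shank beyond it is 10 mm in diameter
- rod_tip (a point): the rod's rounded tip, 110 mm beyond the collar's face, 163 mm from the handle's centre
- cradle: aluminium rod cradle fixed to the bench: base plate 200 x 50 x 6 mm and two open-topped forks, the rear one 30 to 42 mm behind the handle's centre, the other under the shank 125 mm in front of it; the rod lifts straight up. Origin on the bench below the handle's centre, axes as the rod's
- reading_board: white square board fixed flat on the bench, 140 x 140 x 6 mm; origin at the centre of its underside
- guide_tube: the guide tube itself; origin at the centre of its lower end, 130 mm from the mouth; z as for tube_mouth
- dowel_mid (a point): plain steel dowel without a head, 16 mm diameter, 68 mm tall, standing in the pin rack; point at half height. Not needed: leave alone
- flat_pin_mid (a point): steel pin with a wide thin flat head (34 mm diameter, 7 mm thick), 50 mm tall, standing in the pin rack; point at half height. Not needed: leave alone
- wrench: open wrench about 170 mm long lying on the bench; leave alone
- jar: closed grey jar, 64 mm diameter, 75 mm tall; origin at its underside; leave alone
- bearing: steel ring 60 mm outside, 16 mm high, lying flat; leave alone
- spacer: brass spacer ring 44 mm outside, 25 mm high, lying flat; leave alone
- screwdriver: screwdriver about 190 mm long lying on the bench; leave alone
Mind the look-alikes: they are no part of the job. What is shaped like the part that bears rod_grip but blue or turquoise is not meant.

How it is judged:
On the way, in this order (a step that is already met when the one before it is completed fails the run):
1. the lock pin stands upright, fully down in the lock bore, let go (horizontal distance between lock_pin_foot and lock_bore below 0.005 m and z of lock_pin_foot in the frame of lock_bore below -0.026 m and angle between lock_pin_foot's own z axis and vertical below 0.12 rad and contact force between lock_pin and the fingers below 0.2 N), for 0.2 s.
2. the gauge rod is in the guide tube with its collar stopped on the mouth (z of rod_collar in the frame of tube_mouth below 0.003 m and distance between rod_collar and tube_mouth below 0.008 m and angle between the x axis of rod_grip and the z axis of guide_tube, either way round below 0.12 rad and horizontal distance between lock_pin_foot and lock_bore below 0.005 m and z of lock_pin_foot in the frame of lock_bore below -0.026 m and angle between lock_pin_foot's own z axis and vertical below 0.12 rad), for 0.1 s.
3. the rod is drawn out, its tip clear of the tube (z of rod_tip in the frame of tube_mouth above 0.005 m), for 0.05 s.
At the end, for the whole second after the job is handed in: Lock pin down in the lock bore (foot 26 mm or more below the mouth, within 5 mm of its axis, within 7 degrees of upright), let go. Rod held by the fingers alone, at rest, level within 7 degrees, tip over the 140 mm board and 100 to 210 mm above the bench (all of step 1 and angle between rod_grip's own x axis and vertical between 1.451 and 1.691 rad and x of rod_tip in the frame of reading_board between -0.07 and 0.07 m and y of rod_tip in the frame of reading_board between -0.07 and 0.07 m and z of rod_tip in the frame of reading_board between 0.1 and 0.21 m and contact force between gauge_rod and the fingers above 2 N and linear speed of gauge_rod below 0.03 m/s and angular speed of gauge_rod below 0.2 rad/s and contact force between gauge_rod and gear_unit below 0.1 N and contact force between gauge_rod and guide_tube below 0.1 N and contact force between gauge_rod and cradle below 0.1 N and contact force between gauge_rod and reading_board below 0.1 N and contact force between gauge_rod and pin_rack below 0.1 N and contact force between gauge_rod and jar below 0.1 N); the arm keeps its last pose, push and grip.
It fails at once if another pin, a tool or a part on the bench is moved by more than 30 mm (distance of any of dowel_mid, flat_pin_mid, wrench, jar, bearing, spacer, screwdriver from where it was at the start of the episode above 0.03 m).
It also fails if it takes over 72 s, if anything falls off the work surface, if the arm or the gripper's body presses on something with over 40 N, if the wrist force passes 120 N, or if a joint passes its speed limit or range.

## Working session

There is one attempt and no reset: what is moved stays moved. The work goes in short steps, Python scripts to look and compute and a tool call to move; the robot and the scene stay as the last step left them, time stands still between calls to the robot, and variables do not carry over. Pictures are saved under pics/ and viewed, and the job is handed in when it is done.

Besides the shell and the picture viewer there is one more tool, called as name([rows], argument=value, ...), one row to a line, values as JSON. drive_tool: Moves the arm, as the interface text tells. Its arguments: {"type":"object","properties":{"series":{"type":"array","items":{"type":"array"}},"fingers":{"type":"number"}},"required":["series"]}

```bash
ls; mkdir -p pics; python3 - <<'E'
from plant import *
import cv2
s=state();print({k:(v if not hasattr(v,'round') else v) for k,v in s.items()})
for n in ["scene","top","wrist"]:
    c=camera_model(n);print(n,c)
    im=grab_frame(n);cv2.imwrite(f'pics/{n}0.png',im[:,:,::-1])
    for t in ["lock_pin_head","lock_bore","rod_grip","rod_tip","tube_mouth","reading_board","pin_rack"]:
        if n!="wrist": print(n,t,[(r['location'],round(r['confidence'],2)) for r in place_of(n,t)[:3]])
print(state()['time'])
E
```

```text
pics
{'time': 0.0, 'joint_pos': array([ 1.01097687e+00,  5.33420754e-02,  1.61429297e+00,  1.07796557e-05,
        1.47600487e+00, -1.19033407e-01]), 'joint_vel': array([-1.48258855e-03,  1.08024851e-03,  8.54989497e-04, -3.31126702e-04,
       -1.71939288e-05,  2.89544198e-04]), 'joint_efforts': array([ 4.38031439e-04, -3.93690491e+01, -3.70175207e+01, -8.25811594e-05,
        7.19795848e-03,  1.47095068e-05]), 'tool_pos': array([0.2663389 , 0.56472084, 0.2300728 ]), 'tool_rot': array([-3.45873275e-04,  2.18613549e-01,  9.75810980e-01, -9.63442563e-04]), 'contact_force': array([-0.75439261, -0.40600385,  0.25244603]), 'ft_torque': array([-0.01687253,  0.02054603,  0.00443003]), 'gripper_width': 0.9952169084524143}
scene {'fovy': 56.81457934221236, 'cx': 320.5423650356502, 'cy': 197.72999128785148, 'rvec': array([ 2.19212157,  0.5649424 , -0.25398716]), 'tvec': array([-0.3642619 , -0.1415761 ,  1.59447858])}
scene lock_pin_head [([0.6188, 0.2593, 0.0602], 0.6)]
scene lock_bore [([0.5587, -0.0046, 0.1106], 0.67)]
scene rod_grip [([0.3798, -0.663, 0.0111], 0.84), ([0.5838, -0.3696, 0.0
[... 545 characters left out ...]
1, 0.2613, 0.0614], 0.48)]
top lock_bore [([0.5606, -0.0087, 0.1045], 0.64), ([0.6067, 0.1706, 0.0379], 0.54), ([0.5861, -0.3692, 0.0559], 0.26)]
top rod_grip [([0.5803, -0.367, 0.0546], 0.81), ([0.2436, -0.2549, 0.0118], 0.71), ([0.3787, -0.6665, 0.0105], 0.62)]
top rod_tip [([0.4216, -0.3428, 0.056], 0.82), ([0.3576, -0.3719, 0.027], 0.8), ([0.4284, -0.5121, 0.0302], 0.57)]
top tube_mouth [([0.5671, -0.1121, 0.1556], 0.73)]
top reading_board []
top pin_rack [([0.6125, 0.2164, 0.0006], 0.61)]
wrist {'fovy': 65.70646984690485, 'cx': 313.3020375009711, 'cy': 202.14257646361676, 'rvec': array([-2.41600039, -1.53194152, -0.24915228]), 'tvec': array([-0.62611684, -0.04110801,  0.3803253 ])}
0.85
```

View images.

View pics/scene0.png

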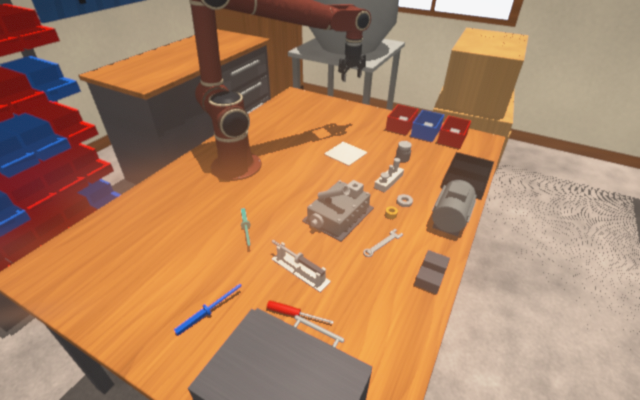

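View pics/top0.png

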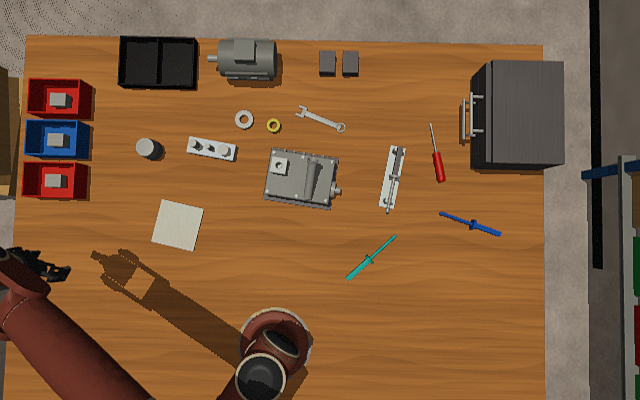

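View pics/wrist0.png

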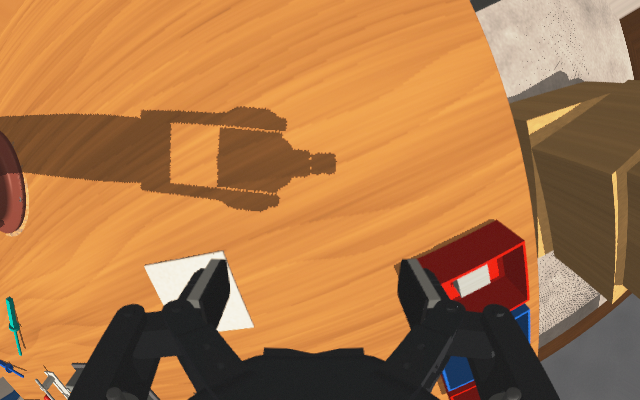

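```bash
python3 - <<'E'
import cv2,numpy as np
t=cv2.imread('pics/top0.png');s=cv2.imread('pics/scene0.png')
a=cv2.resize(t[125:170,180:245],(520,360),interpolation=cv2.INTER_CUBIC)
b=cv2.resize(s[150:200,365:415],(360,360),interpolation=cv2.INTER_CUBIC)
c=cv2.resize(s[235:295,265:335],(420,360)[:2],interpolation=cv2.INTER_CUBIC)
cv2.imwrite('pics/crop1.png',np.hstack([a[:, :420],b]))
d=cv2.resize(t[140:220,370:415],(200,360),interpolation=cv2.INTER_CUBIC)
cv2.imwrite('pics/crop2.png',np.hstack([c,d]))
E
```

```text
(no output)
```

View pics/crop1.png

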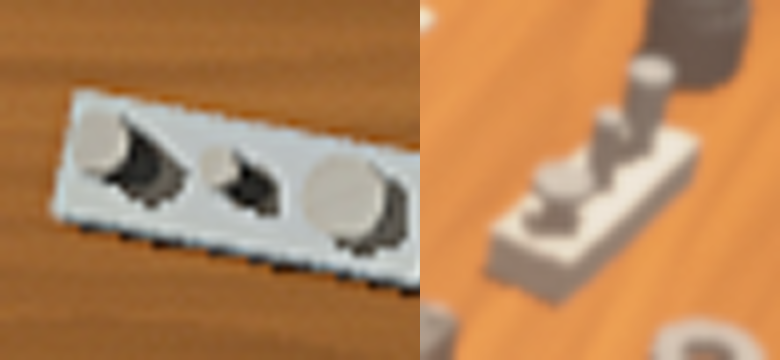

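View pics/crop2.png

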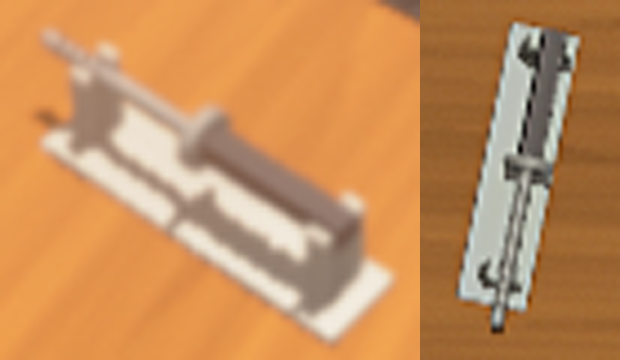

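```bash
cat > h.py <<'E'
from plant import *
import numpy as np, cv2
from scipy.spatial.transform import Rotation as R
def rot(q): return R.from_quat([q[1],q[2],q[3],q[0]])
def proj(c,P,fish=False):
    P=np.atleast_2d(P); Rm=cv2.Rodrigues(c['rvec'])[0]; p=P@Rm.T+c['tvec']
    f=200/np.tan(np.radians(c['fovy'])/2)
    if fish:
        rr=np.hypot(p[:,0],p[:,1]); th=np.arctan2(rr,p[:,2]); k=f*th/np.maximum(rr,1e-9)
        return np.c_[c['cx']+k*p[:,0],c['cy']+k*p[:,1]]
    return np.c_[c['cx']+f*p[:,0]/p[:,2],c['cy']+f*p[:,1]/p[:,2]]
def back(c,uv,z,fish=False):
    uv=np.atleast_2d(uv).astype(float); Rm=cv2.Rodrigues(c['rvec'])[0]; f=200/np.tan(np.radians(c['fovy'])/2)
    d=(uv-[c['cx'],c['cy']])/f
    if fish:
        th=np.hypot(d[:,0],d[:,1]); k=np.sin(th)/np.maximum(th,1e-9)
        v=np.c_[d*k[:,None],np.cos(th)]
    else: v=np.c_[d,np.ones(len(d))]
    v=v@Rm; o=-Rm.T@c['tvec']
    return o+v*((z-o[2])/v[:,2])[:,None]
def save(n,im): cv2.imwrite(f'pics/{n}.png',im[:,:,::-1])
E
python3 - <<'E'
from h import *
np.set_printoptions(precision=4,suppress=True)
for n in ["top","scene"]:
    c=camera_model(n); grab_frame(n)
    for t in ["lock_pin_foot","dowel_mid","flat_pin_mid","gear_unit","guide_tube","tube_mouth","cradle","rod_collar","reading_board","jar","lock_bore"]:
        print(n,t,[(np.array(r['location']),round(r['confidence'],2)) for r in place_of(n,t)[:2]])
    if n=="top":
        for t,z in [("pin_rack",.03),("gear_unit",.07),("cradle",.006),("rod_grip",.06),("reading_board",.006)]:
            for m in masks_of(n,t)[:3]:
                k=m['pixels'].astype(np.uint8); ys,xs=np.nonzero(k)
                P=back(c,np.c_[xs,ys],z)[:,:2].astype(np.float32)
                print(t,round(m['confidence'],2),k.sum(),xs.mean(),ys.mean(),cv2.minAreaRect(P))
print(state()['time'])
E
```

```text
top lock_pin_foot [(array([0.6208, 0.2575, 0.0106]), 0.5), (array([0.6112, 0.2183, 0.0012]), 0.34)]
top dowel_mid [(array([0.615 , 0.2187, 0.0448]), 0.55)]
top flat_pin_mid [(array([0.6066, 0.1709, 0.0365]), 0.66)]
top gear_unit [(array([ 0.526 , -0.0668,  0.0016]), 0.87), (array([0.607 , 0.1725, 0.0344]), 0.18)]
top guide_tube [(array([ 0.4612, -0.0976,  0.0855]), 0.64)]
top tube_mouth [(array([ 0.5651, -0.1122,  0.155 ]), 0.66), (array([0.614 , 0.2168, 0.0445]), 0.5)]
top cradle [(array([ 0.5839, -0.3694, -0.0001]), 0.76)]
top rod_collar [(array([ 0.2757, -0.2944,  0.0172]), 0.88), (array([ 0.5318, -0.3609,  0.058 ]), 0.84)]
top reading_board [(array([ 0.5669, -0.1132,  0.153 ]), 0.72), (array([0.3678, 0.3164, 0.    ]), 0.66)]
top jar [(array([0.6044, 0.4079, 0.0003]), 0.59), (array([ 0.7198, -0.1295, -0.0026]), 0.24)]
top lock_bore []
pin_rack 0.9 487 214.0965092402464 149.65913757700204 ((0.6155247092247009, 0.2112041413784027), (0.15291334688663483, 0.05198000371456146), 81.47508239746094)
gear_unit 0.73 3611 300.71309886458045 178.15175851564663 ((0.5242736339569092, -0.0807243
[... 1508 characters left out ...]
 0.2165, 0.0398]), 0.41)]
scene flat_pin_mid [(array([0.604 , 0.1728, 0.0335]), 0.48)]
scene gear_unit [(array([ 0.5287, -0.0661, -0.005 ]), 0.98)]
scene guide_tube [(array([ 0.4666, -0.0944,  0.0807]), 0.75), (array([0.6081, 0.408 , 0.0024]), 0.74)]
scene tube_mouth [(array([ 0.5662, -0.111 ,  0.1582]), 0.59)]
scene cradle [(array([ 0.5831, -0.3715,  0.0015]), 0.74), (array([ 0.5559, -0.0063,  0.1066]), 0.52)]
scene rod_collar [(array([ 0.3958, -0.6163,  0.0227]), 0.88), (array([ 0.281 , -0.296 ,  0.0162]), 0.63)]
scene reading_board [(array([ 0.3722,  0.3207, -0.0009]), 0.6)]
scene jar [(array([0.6079, 0.4093, 0.001 ]), 0.79), (array([0.6218, 0.2629, 0.0029]), 0.52)]
scene lock_bore []
2.3
```

drive_tool([
  [[0.356, -0.305, -0.03], [0, 0, -74]],
  [[0.356, -0.305, -0.03], [0, 0, -74]],
  [[0.356, -0.305, -0.03], [0, 0, -74]],
  [[0.356, -0.305, -0.03], [0, 0, -74]],
  [[0.356, -0.305, -0.03], [0, 0, -74]],
  [[0.356, -0.305, -0.03], [0, 0, -74]],
  [[0.356, -0.305, -0.03], [0, 0, -74]],
  [[0.356, -0.305, -0.03], [0, 0, -74]],
], fingers=-1)

```text
time: 3.1
tool_pos: [0.5712, 0.304, 0.2058]
tool_rot: [0.0, 0.734, 0.68, 0.0]
contact_force: [1.2, 0.5, -0.6]
gripper_width: 1.002
```

drive_tool([
  [[0.051, -0.044, -0.04], [0, 0, -5]],
  [[0.051, -0.044, -0.04], [0, 0, -5]],
  [[0.051, -0.044, -0.04], [0, 0, -5]],
  [[0.051, -0.044, -0.04], [0, 0, -5]],
])

```text
time: 3.5
tool_pos: [0.6207, 0.2612, 0.1652]
tool_rot: [-0.0, 0.761, 0.649, -0.001]
contact_force: [-0.6, -0.3, 0.6]
gripper_width: 0.998
```

```bash
python3 - <<'E'
from h import *
np.set_printoptions(precision=4,suppress=True)
s=state();c=camera_model("wrist");im=grab_frame("wrist");save('w1',im)
Rm=cv2.Rodrigues(c['rvec'])[0];o=-Rm.T@c['tvec'];T=rot(s['tool_rot'])
print(s['tool_pos'],T.as_matrix(),'cam in tool',T.inv().apply(o-s['tool_pos']),(T.inv()*R.from_matrix(Rm.T)).as_rotvec(degrees=True))
for t in ["lock_pin_head","lock_pin_foot","dowel_mid","flat_pin_mid","pin_rack","lock_bore","tube_mouth"]:
    L=place_of("wrist",t)[:2]
    print(t,[(np.array(r['location']),round(r['confidence'],2),proj(c,r['location'],True)[0]) for r in L])
E
```

```text
[0.6207 0.2612 0.1652] [[ 0.1575  0.9875 -0.0014]
 [ 0.9875 -0.1575  0.0001]
 [-0.0001 -0.0014 -1.    ]] cam in tool [ 0.0818  0.0001 -0.1432] [-14.3931 -14.375   89.1435]
lock_pin_head [(array([0.6229, 0.2593, 0.0642]), 0.93, array([316.2748, 204.9123])), (array([ 0.3683,  0.3207, -0.0001]), 0.26, array([100.0769, 171.128 ]))]
lock_pin_foot [(array([0.6244, 0.2624, 0.0087]), 0.75, array([316.8385, 183.8793])), (array([ 0.3694,  0.3183, -0.0007]), 0.5, array([101.4817, 172.7204]))]
dowel_mid [(array([0.6126, 0.2173, 0.0399]), 0.79, array([312.1883, 239.3497])), (array([0.6207, 0.2579, 0.0673]), 0.36, array([313.9323, 208.106 ]))]
flat_pin_mid [(array([0.6037, 0.1736, 0.0327]), 0.82, array([310.4331, 274.9753])), (array([0.7146, 0.1191, 0.0006]), 0.18, array([407.6383, 284.1427]))]
pin_rack [(array([ 0.6164,  0.2158, -0.003 ]), 0.77, array([316.045 , 223.2522]))]
lock_bore [(array([0.6228, 0.2649, 0.0078]), 0.19, array([314.8675, 181.5095]))]
tube_mouth []
```

View pics/w1.png

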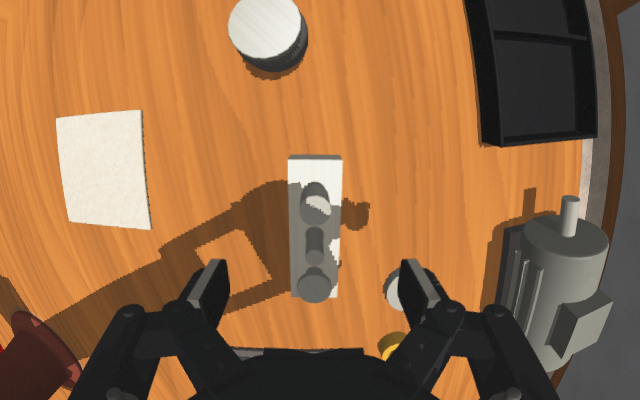

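drive_tool([
  [[0.0015, -0.001, -0.04], [0, 0, 0]],
  [[0.0015, -0.001, -0.08], [0, 0, 0]],
  [[0.0015, -0.001, -0.105], [0, 0, 0]],
  [[0.0015, -0.001, -0.118], [0, 0, 0]],
  [[0.0015, -0.001, -0.118], [0, 0, 0]],
  [[0.0015, -0.001, -0.118], [0, 0, 0]],
])

```text
time: 4.5
tool_pos: [0.6232, 0.2609, 0.0493]
tool_rot: [0.0, 0.76, 0.649, 0.001]
contact_force: [0.2, -0.3, 1.1]
gripper_width: 1.001
```

```bash
python3 - <<'E'
from h import *
im=grab_frame("wrist");save('w2',im);c=camera_model("wrist")
for t in ["lock_pin_head","dowel_mid"]:
    print(t,[(np.array(r['location']),round(r['confidence'],2)) for r in place_of("wrist",t)[:2]])
E
```

```text
lock_pin_head [(array([0.6213, 0.261 , 0.0635]), 0.58)]
dowel_mid [(array([0.6095, 0.2133, 0.0401]), 0.62)]
```

View pics/w2.png

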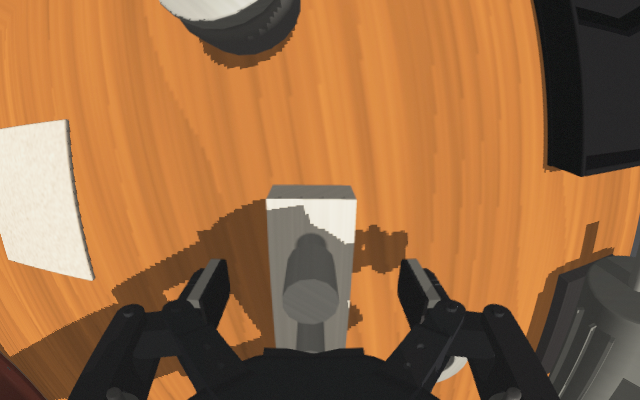

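drive_tool([
  [[0, 0, -0.002], [0, 0, 0]],
  [[0, 0, -0.002], [0, 0, 0]],
  [[0, 0, -0.002], [0, 0, 0]],
  [[0, 0, -0.002], [0, 0, 0]],
  [[0, 0, -0.002], [0, 0, 0]],
  [[0, 0, -0.002], [0, 0, 0]],
  [[0, 0, -0.002], [0, 0, 0]],
  [[0, 0, -0.002], [0, 0, 0]],
], fingers=1)

```text
time: 5.45
tool_pos: [0.6224, 0.2606, 0.046]
tool_rot: [0.0, 0.76, 0.649, 0.0]
contact_force: [-0.8, -0.0, 2.8]
gripper_width: 0.275
```

drive_tool([
  [[0, 0, 0.03], [0, 0, 0]],
  [[0, 0, 0.08], [0, 0, 0]],
  [[0, 0, 0.13], [0, 0, 0]],
  [[-0.01, -0.045, 0.14], [0, 0, 0]],
  [[-0.02, -0.09, 0.14], [0, 0, 0]],
  [[-0.03, -0.135, 0.14], [0, 0, 0]],
  [[-0.03, -0.16, 0.14], [0, 0, 0]],
  [[-0.03, -0.16, 0.14], [0, 0, 0]],
])

```text
time: 6.25
tool_pos: [0.5918, 0.0975, 0.185]
tool_rot: [0.0, 0.762, 0.648, -0.001]
contact_force: [0.0, -0.6, -2.1]
gripper_width: 0.277
```

```bash
python3 - <<'E'
from h import *
np.set_printoptions(precision=4,suppress=True)
im=grab_frame("wrist");save('w3',im);c=camera_model("wrist");s=state();print(s['tool_pos'],s['gripper_width'])
for t in ["lock_pin_head","lock_pin_foot","lock_bore","tube_mouth","guide_tube","gear_unit"]:
    print(t,[(np.array(r['location']),round(r['confidence'],2),proj(c,r['location'],True)[0]) for r in place_of("wrist",t)[:2]])
E
```

```text
[0.5919 0.0992 0.1851] 0.27662620878313193
lock_pin_head [(array([0.5921, 0.0972, 0.2041]), 0.62, array([313.9229, 286.7805])), (array([ 0.5253, -0.0687, -0.0003]), 0.28, array([283.7853, 308.9876]))]
lock_pin_foot [(array([0.5895, 0.1022, 0.1466]), 0.81, array([308.565 , 230.3906])), (array([ 0.5279, -0.0709,  0.0027]), 0.2, array([285.8637, 311.4314]))]
lock_bore [(array([ 0.5555, -0.0081,  0.1066]), 0.75, array([292.7571, 325.1484]))]
tube_mouth []
guide_tube [(array([ 0.4663, -0.0968,  0.0788]), 0.49, array([236.4481, 368.9461]))]
gear_unit [(array([ 0.5257, -0.0692,  0.0022]), 0.78, array([284.006 , 310.3894])), (array([0.6059, 0.1737, 0.0315]), 0.18, array([315.2865, 109.3573]))]
```

View pics/w3.png

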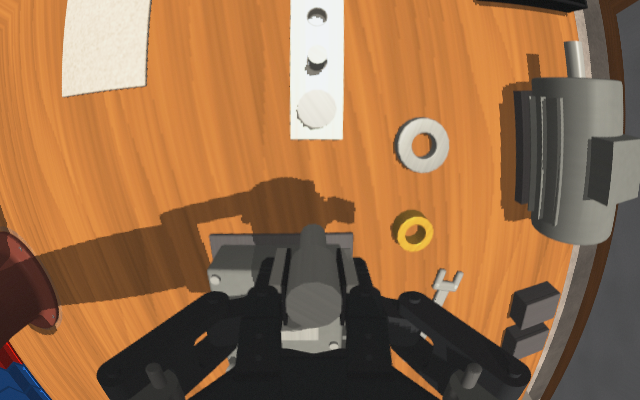

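drive_tool([
  [[-0.01, -0.045, 0.02], [0, 0, 0]],
  [[-0.02, -0.09, 0.02], [0, 0, 0]],
  [[-0.032, -0.135, 0.02], [0, 0, 0]],
  [[-0.032, -0.143, 0.02], [0, 0, 0]],
  [[-0.032, -0.143, 0.02], [0, 0, 0]],
  [[-0.032, -0.143, 0.02], [0, 0, 0]],
])

```text
time: 7.2
tool_pos: [0.5606, -0.0414, 0.2057]
tool_rot: [-0.0, 0.76, 0.65, 0.0]
contact_force: [-0.3, 0.3, -1.1]
gripper_width: 0.277
```

```bash
python3 - <<'E'
from h import *
np.set_printoptions(precision=4,suppress=True)
c=camera_model("wrist");im=grab_frame("wrist");save('w4',im);s=state();print(s['tool_pos'],s['gripper_width'],s['tool_rot'])
for t in ["lock_pin_head","lock_pin_foot","lock_bore","tube_mouth","guide_tube","gear_unit"]:
    print(t,[(np.array(r['location']),round(r['confidence'],2),proj(c,r['location'],True)[0]) for r in place_of("wrist",t)[:2]])
save('w4c',cv2.resize(im[120:300,230:400],None,fx=4.4,fy=3.3,interpolation=cv2.INTER_CUBIC)[:600])
im=grab_frame("top")
for t in ["lock_pin_head","lock_pin_foot","lock_bore","tube_mouth"]:
    print(t,[(np.array(r['location']),round(r['confidence'],2)) for r in place_of("top",t)[:2]])
im=grab_frame("scene");save('s4',cv2.resize(im[140:260,280:420],None,fx=5,fy=5,interpolation=cv2.INTER_CUBIC))
for t in ["lock_pin_head","lock_pin_foot","lock_bore","tube_mouth"]:
    print(t,[(np.array(r['location']),round(r['confidence'],2)) for r in place_of("scene",t)[:2]])
E
```

```text
[ 0.5606 -0.0411  0.2056] 0.2797616413612491 [-0.0003  0.7599  0.65    0.0002]
lock_pin_head [(array([ 0.5603, -0.0429,  0.225 ]), 0.74, array([312.8278, 286.4353]))]
lock_pin_foot [(array([ 0.5616, -0.04  ,  0.1651]), 0.57, array([314.2414, 230.6333])), (array([ 0.6945,  0.0191, -0.0004]), 0.19, array([419.6282, 108.0892]))]
lock_bore [(array([ 0.5554, -0.0057,  0.1068]), 0.71, array([299.6564, 162.9847]))]
tube_mouth [(array([ 0.5671, -0.1163,  0.1607]), 0.62, array([336.5333, 316.1169]))]
guide_tube [(array([ 0.4646, -0.0958,  0.0852]), 0.65, array([226.7308, 262.1631]))]
gear_unit [(array([ 0.5256, -0.0716, -0.    ]), 0.9, array([288.0712, 203.4627])), (array([ 0.6977,  0.0209, -0.0009]), 0.42, array([421.8608, 106.3144]))]
lock_pin_head []
lock_pin_foot []
lock_bore [(array([ 0.5559, -0.0068,  0.1056]), 0.73), (array([ 0.5252, -0.0675,  0.0018]), 0.21)]
tube_mouth [(array([ 0.5344, -0.3587,  0.0571]), 0.46), (array([ 0.6204, -0.4992, -0.0052]), 0.29)]
lock_pin_head [(array([ 0.5587, -0.0446,  0.2221]), 0.48)]
lock_pin_foot []
lock_bore [(array([ 0.556 , -0.0035,  0.1069]), 0.6)]
tube_mouth [(array([ 0.5706, -0.109 ,  0.16  ]), 0.67)]
```

View pics/w4.png

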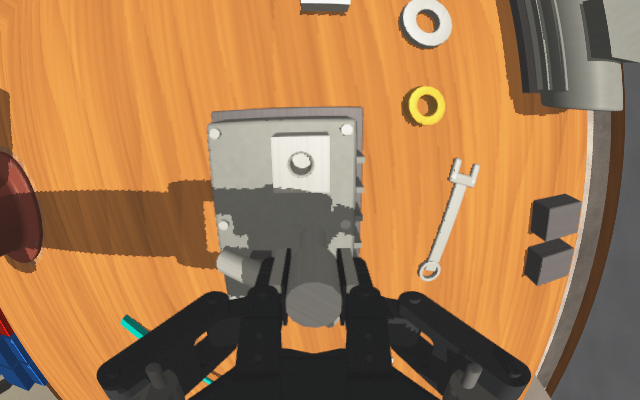

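View pics/w4c.png

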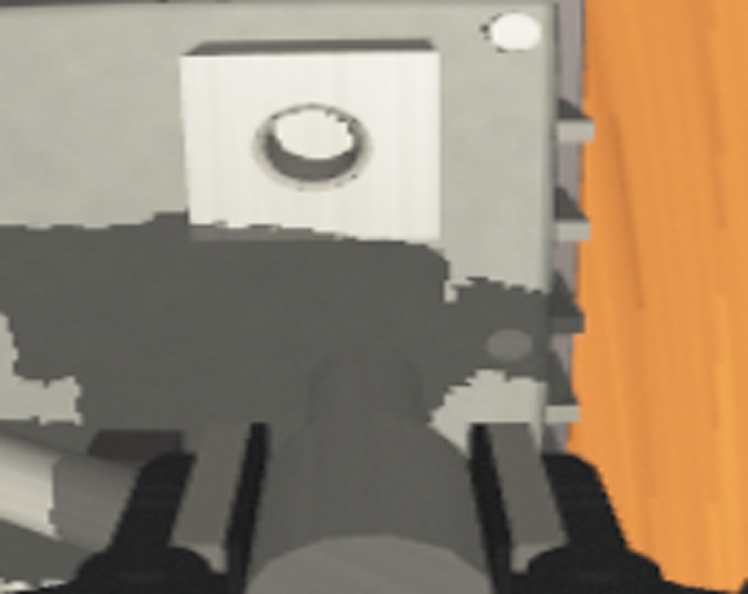

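View pics/s4.png

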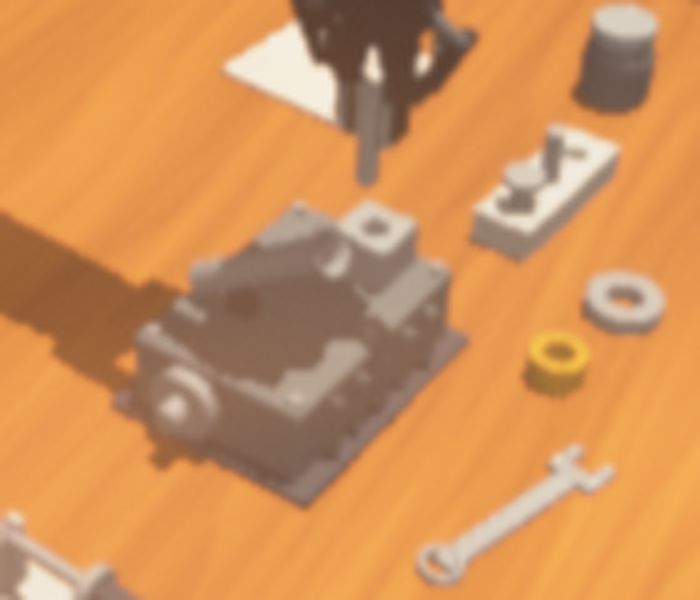

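```bash
cat > ov.py <<'E'
from h import *
def circ(c0,r,T,n=60):
    a=np.linspace(0,2*np.pi,n); return c0+T.apply(np.c_[r*np.cos(a),r*np.sin(a),0*a])
E
python3 - <<'E'
from ov import *
np.set_printoptions(precision=4,suppress=True)
c=camera_model("wrist");s=state();T=rot(s['tool_rot']);p=s['tool_pos']
im=cv2.imread('pics/w4.png')
S=4
big=cv2.resize(im,None,fx=S,fy=S,interpolation=cv2.INTER_CUBIC)
def draw(P,col):
    q=((proj(c,P,True)+.5)*S-.5)*16
    cv2.polylines(big,[np.round(q).astype(np.int32)],False,col,1,cv2.LINE_AA,4)
g=p+T.apply([0,0,-0.019])
for ox,col in [(0,(0,255,0)),(-.003,(255,0,0)),(.003,(0,0,255))]:
    for h,r in [(-.057,.0065),(-.055,.008),(-.0175,.0125),(.0175,.0125)]:
        draw(circ(g+T.apply([ox,0,-h]),r,T),col)
draw(circ(np.array([.556,-.006,.106]),.009,T),(0,255,0))
x=slice(130*S,330*S);
cv2.imwrite('pics/ov4.png',big[140*S:290*S,240*S:400*S])
cv2.imwrite('pics/ov4b.png',big[250*S:350*S,240*S:400*S])
A=back(c,np.array([[300.3,164.2]]),.106,True);print(A)
cr=np.array([[182,55],[440,50],[440,240],[190,228]])/[4.4,3.3]-.5+[230,120]
B=back(c,cr,.106,True);print(B,B.mean(0),np.linalg.norm(B-np.roll(B,1,0),axis=1))
E
```

```text
[[ 0.5554 -0.0082  0.106 ]]
[[ 0.5362  0.018   0.106 ]
 [ 0.5819  0.0117  0.106 ]
 [ 0.5751 -0.0349  0.106 ]
 [ 0.5296 -0.0245  0.106 ]] [ 0.5557 -0.0074  0.106 ] [0.043  0.0461 0.0471 0.0467]
```

View pics/ov4.png

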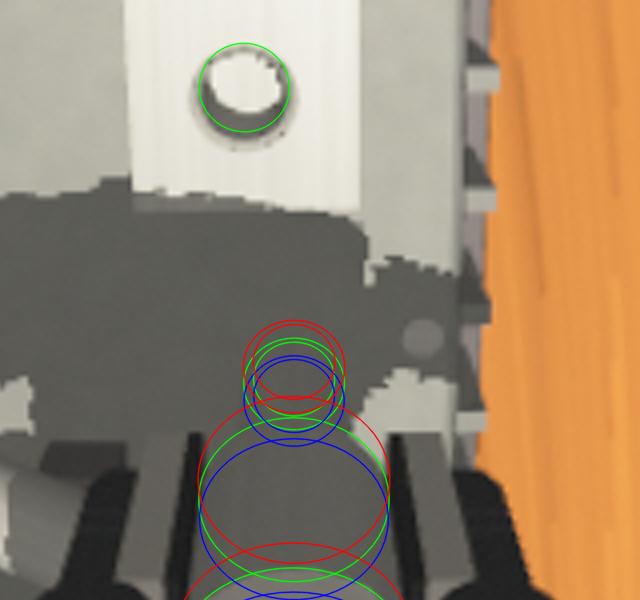

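View pics/ov4b.png

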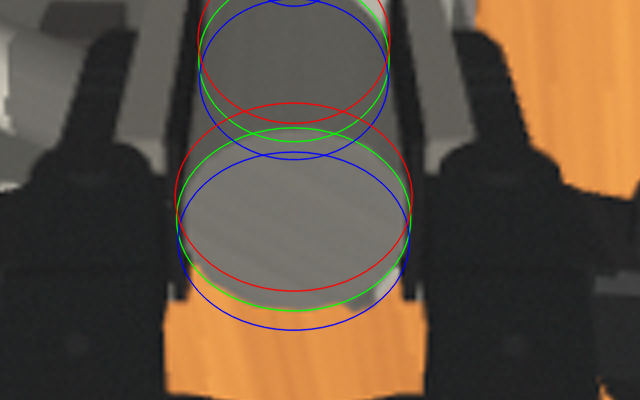

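```bash
python3 - <<'E'
from ov import *
c=camera_model("wrist");s=state();T=rot(s['tool_rot']);p=s['tool_pos']
im=cv2.imread('pics/w4.png')
S=6
def mk(gam,x0,x1,y0,y1,lst,name):
    b=cv2.resize(im[y0:y1,x0:x1],None,fx=S,fy=S,interpolation=cv2.INTER_CUBIC).astype(float)
    lo,hi=gam;b=np.clip((b-lo)/(hi-lo)*255,0,255).astype(np.uint8)
    a=b.copy()
    for P,col in lst:
        q=((proj(c,P,True)-[x0,y0]+.5)*S-.5)*16
        cv2.polylines(a,[np.round(q).astype(np.int32)],False,col,1,cv2.LINE_AA,4)
    cv2.imwrite(name,np.hstack([a,b]))
g=p+T.apply([0,0,-0.019])
mk((60,140),280,345,190,280,[(circ(g+T.apply([0,0,-h]),r,T),(0,255,0)) for h,r in [(-.057,.0065),(-.055,.008),(-.0175,.0125)]],'pics/f.png')
C=np.array([.5554,-.0078,.106])
mk((100,255),270,333,130,200,[(circ(C,.009,T),(0,255,0)),(circ(C,.011,T),(0,0,255)),(C+(R.from_rotvec([0,0,-9],degrees=True).apply(.023*np.array([[1,1,0],[1,-1,0],[-1,-1,0],[-1,1,0],[1,1,0]]))),(255,0,0))],'pics/b.png')
E
```

```text
(no output)
```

View pics/f.png

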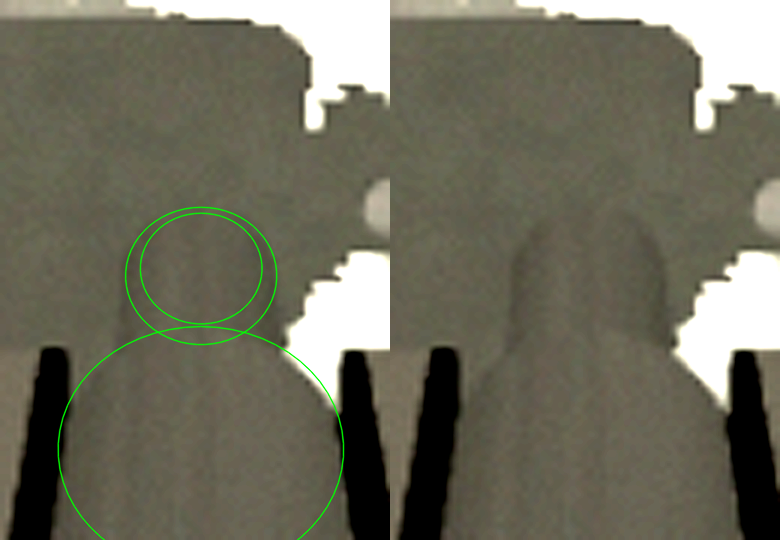

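View pics/b.png

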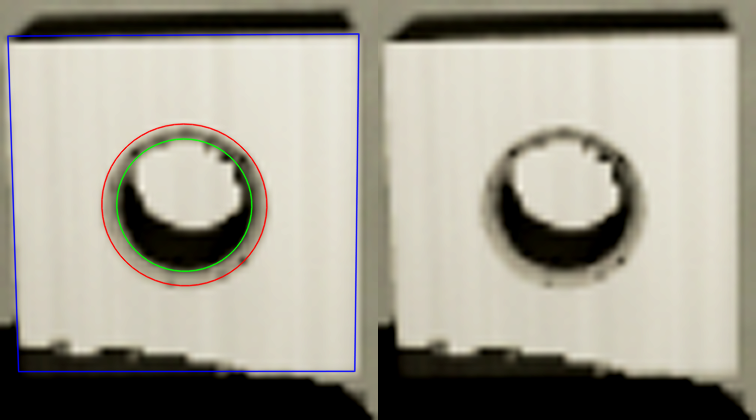

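drive_tool([
  [[-0.005, 0.033, 0], [0, 0, 0]],
  [[-0.005, 0.033, -0.02], [0, 0, 0]],
  [[-0.005, 0.033, -0.045], [0, 0, 0]],
  [[-0.005, 0.033, -0.045], [0, 0, 0]],
  [[-0.005, 0.033, -0.045], [0, 0, 0]],
  [[-0.005, 0.033, -0.045], [0, 0, 0]],
])

```text
time: 8.65
tool_pos: [0.5562, -0.0098, 0.1623]
tool_rot: [0.001, 0.761, 0.649, 0.001]
contact_force: [1.3, 1.3, -1.3]
gripper_width: 0.273
```

```bash
python3 - <<'E'
from h import *
for i in range(3):
    s=state();print(s['tool_pos'],s['contact_force'],s['tool_rot']);
    if i<2: im=grab_frame("wrist")
save('w5',im)
E
```

```text
[ 0.55617299 -0.00975615  0.16234132] [ 1.30608474  1.3083671  -1.26736233] [8.40059579e-04 7.60566973e-01 6.49258515e-01 7.44250203e-04]
[ 0.5563415  -0.00978992  0.16260524] [-0.32005964 -0.41148153 -1.08506328] [0.00105939 0.760576   0.64924739 0.00093048]
[ 0.55630129 -0.00977664  0.16254202] [-0.12134948  0.66126957 -2.23293043] [0.00103669 0.76055955 0.64926671 0.00091246]
```

View pics/w5.png

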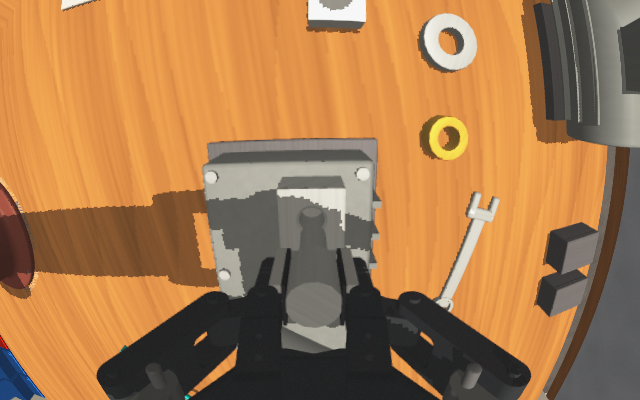

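drive_tool([
  [[-0.0007, 0.0018, 0], [0, 0, 0]],
  [[-0.0007, 0.0018, -0.008], [0, 0, 0]],
  [[-0.0007, 0.0018, -0.015], [0, 0, 0]],
  [[-0.0007, 0.0018, -0.019], [0, 0, 0]],
  [[-0.0007, 0.0018, -0.022], [0, 0, 0]],
  [[-0.0007, 0.0018, -0.025], [0, 0, 0]],
  [[-0.0007, 0.0018, -0.025], [0, 0, 0]],
])

```text
time: 9.45
tool_pos: [0.5547, -0.0077, 0.1353]
tool_rot: [0.0, 0.76, 0.649, 0.0]
contact_force: [2.6, -1.2, -2.9]
gripper_width: 0.273
```

drive_tool([
  [[0.0002, 0, -0.006], [0, 0, 0]],
  [[0.0002, 0, -0.012], [0, 0, 0]],
  [[0.0002, 0, -0.017], [0, 0, 0]],
  [[0.0002, 0, -0.02], [0, 0, 0]],
  [[0.0002, 0, -0.0215], [0, 0, 0]],
  [[0.0002, 0, -0.0215], [0, 0, 0]],
  [[0.0002, 0, -0.0215], [0, 0, 0]],
])

```text
time: 10.15
tool_pos: [0.5548, -0.0077, 0.1141]
tool_rot: [0.0, 0.76, 0.649, 0.0]
contact_force: [2.4, -1.0, -2.6]
gripper_width: 0.273
```

drive_tool([
  [[0, 0, 0], [0, 0, 0]],
  [[0, 0, 0], [0, 0, 0]],
  [[0, 0, 0], [0, 0, 0]],
  [[0, 0, 0], [0, 0, 0]],
  [[0, 0, 0], [0, 0, 0]],
  [[0, 0, 0], [0, 0, 0]],
  [[0, 0, 0], [0, 0, 0]],
  [[0, 0, 0], [0, 0, 0]],
], fingers=-0.2)

```text
time: 10.95
tool_pos: [0.5548, -0.0077, 0.1143]
tool_rot: [-0.0, 0.76, 0.649, -0.0]
contact_force: [0.8, -0.1, 0.0]
gripper_width: 0.6
```

drive_tool([
  [[0, 0, 0.03], [0, 0, 0]],
  [[0, 0, 0.07], [0, 0, 0]],
  [[0, 0.01, 0.12], [0, 0, 0]],
  [[0, 0.01, 0.12], [0, 0, 0]],
  [[0, 0.01, 0.12], [0, 0, 0]],
])

```text
time: 11.45
tool_pos: [0.5559, 0.0024, 0.2365]
tool_rot: [0.002, 0.76, 0.65, 0.001]
contact_force: [-0.2, 0.7, 0.4]
gripper_width: 0.601
```

```bash
python3 - <<'E'
from ov import *
np.set_printoptions(precision=4,suppress=True)
c=camera_model("wrist");im=grab_frame("wrist");save('w6',im);s=state();print(s['tool_pos'],s['tool_rot'])
for t in ["lock_pin_head","lock_pin_foot","tube_mouth","guide_tube"]:
    print(t,[(np.array(r['location']),round(r['confidence'],2),proj(c,r['location'],True)[0]) for r in place_of("wrist",t)[:2]])
T=R.identity();S=6;x0,y0,x1,y1=260,180,370,280
b=cv2.resize(im[y0:y1,x0:x1,::-1].copy(),None,fx=S,fy=S,interpolation=cv2.INTER_CUBIC)
C=np.array([.5556,-.0079,.106])
for h,r in [(0,.009),(.0095,.0125),(.0445,.0125)]:
    q=((proj(c,circ(C+[0,0,h],r,T),True)-[x0,y0]+.5)*S-.5)*16
    cv2.polylines(b,[np.round(q).astype(np.int32)],False,(0,255,0),1,cv2.LINE_AA,4)
cv2.imwrite('pics/w6c.png',b)
E
```

```text
[0.5547 0.0024 0.2342] [0.0001 0.7604 0.6494 0.0001]
lock_pin_head [(array([ 0.5553, -0.0087,  0.1327]), 0.56, array([313.9404, 214.3488]))]
lock_pin_foot [(array([ 0.556 , -0.0019,  0.0774]), 0.71, array([313.2342, 188.8687]))]
tube_mouth [(array([ 0.565 , -0.1163,  0.1629]), 0.58, array([342.5949, 331.4623]))]
guide_tube []
```

View pics/w6.png

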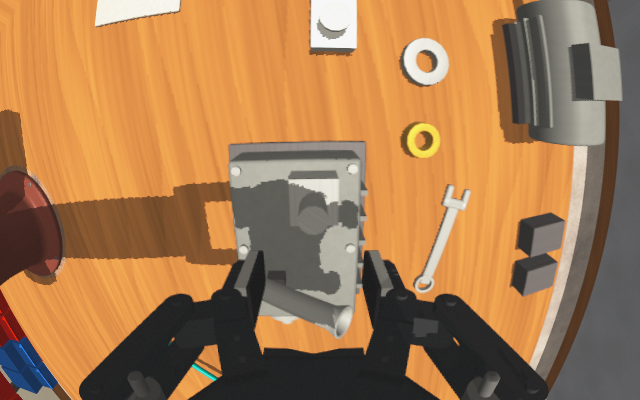

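View pics/w6c.png

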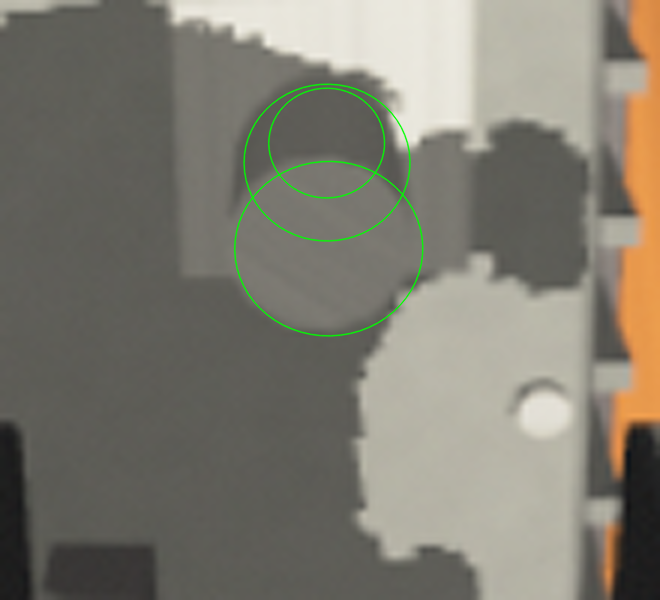

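drive_tool([
  [[0.01, -0.05, 0.02], [0, 0, 0]],
  [[0.02, -0.1, 0.02], [0, 0, 0]],
  [[0.025, -0.15, 0.02], [0, 0, 0]],
  [[0.025, -0.195, 0.02], [0, 0, 0]],
  [[0.025, -0.195, 0.02], [0, 0, 0]],
  [[0.025, -0.195, 0.02], [0, 0, 0]],
  [[0.025, -0.195, 0.02], [0, 0, 0]],
], fingers=-1)

```text
time: 12.4
tool_pos: [0.5795, -0.1917, 0.2533]
tool_rot: [-0.001, 0.76, 0.65, -0.0]
contact_force: [0.4, -0.0, 0.5]
gripper_width: 0.996
```

```bash
python3 - <<'E'
from ov import *
np.set_printoptions(precision=4,suppress=True)
c=camera_model("wrist");im=grab_frame("wrist");save('w7',im);s=state();print(s['tool_pos'],s['tool_rot'])
np.savez('w7.npz',**{k:np.array(v) for k,v in c.items()})
for t in ["tube_mouth","guide_tube","rod_grip","rod_collar","rod_tip","cradle"]:
    print(t,[(np.array(r['location']),round(r['confidence'],2),proj(c,r['location'],True)[0]) for r in place_of("wrist",t)[:2]])
E
```

```text
[ 0.5796 -0.1913  0.2536] [-0.0006  0.76    0.6499 -0.0001]
tube_mouth [(array([ 0.5665, -0.1121,  0.1602]), 0.76, array([279.8496, 110.2962])), (array([ 0.5259, -0.0694,  0.0003]), 0.62, array([256.5144,  80.6494]))]
guide_tube [(array([ 0.4645, -0.0951,  0.0807]), 0.84, array([191.8575, 112.2035]))]
rod_grip [(array([ 0.582 , -0.3691,  0.0548]), 0.91, array([335.5493, 302.6035])), (array([ 0.2445, -0.2591,  0.0118]), 0.7, array([115.737 , 244.9895]))]
rod_collar [(array([ 0.531 , -0.3626,  0.0575]), 0.89, array([297.6271, 304.715 ])), (array([ 0.28  , -0.2951,  0.0186]), 0.82, array([137.5524, 265.0825]))]
rod_tip []
cradle [(array([ 0.5839, -0.369 ,  0.0005]), 0.7, array([334.6096, 281.0189]))]
```

View pics/w7.png

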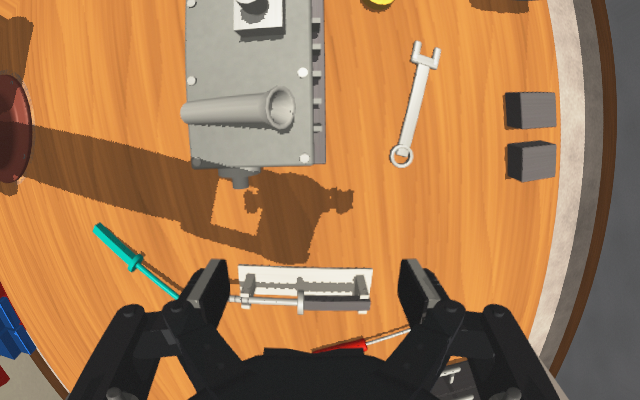

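```bash
cat > tube.py <<'E'
from ov import *
import sys
np.set_printoptions(precision=4,suppress=True)
d=np.load('w7.npz');c={k:d[k] for k in d}
im=cv2.imread('pics/w7.png');S=6;x0,y0,x1,y1=175,70,305,140
def ov(M,yaw,name,off=0):
    b=cv2.resize(im[y0:y1,x0:x1],None,fx=S,fy=S,interpolation=cv2.INTER_CUBIC)
    z=np.array([np.cos(np.radians(35))*np.cos(yaw),np.cos(np.radians(35))*np.sin(yaw),np.sin(np.radians(35))])
    y=np.array([-np.sin(yaw),np.cos(yaw),0]);x=np.cross(y,z);T=R.from_matrix(np.c_[x,y,z])
    for s,r in [(0,.0135),(0,.0175),(-.014,.0125),(-.13,.0125)]:
        q=((proj(c,circ(M+z*s,r,T),True)-[x0,y0]+.5)*S-.5)*16
        cv2.polylines(b,[np.round(q).astype(np.int32)],False,(0,255,0),1,cv2.LINE_AA,4)
    cv2.imwrite(name,b)
if __name__=="__main__":
    ov(np.array([float(v) for v in sys.argv[1:4]]),np.radians(float(sys.argv[4])),sys.argv[5])
E
python3 tube.py 0.5665 -0.1118 0.1585 -8.7 pics/t1.png
```

```text
(no output)
```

View pics/t1.png

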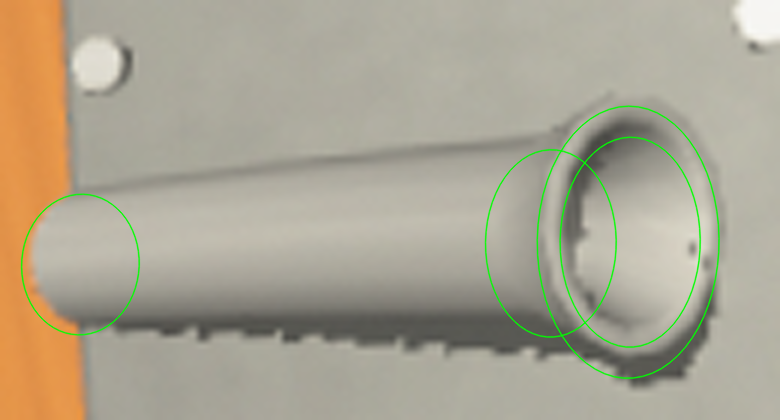

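```bash
python3 tube.py 0.5667 -0.1102 0.1575 -9.0 pics/t2.png
```

```text
(no output)
```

View pics/t2.png

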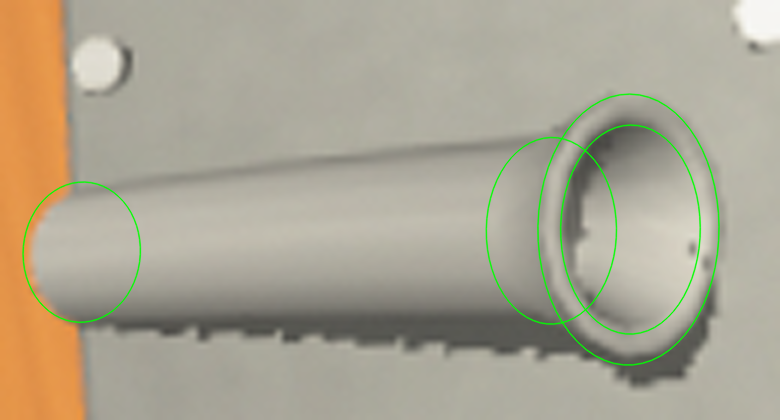

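drive_tool([
  [[0.003, -0.02, -0.0], [0, 0, 89]],
  [[0.003, -0.06, -0.0], [0, 0, 89]],
  [[0.003, -0.1, -0.02], [0, 0, 89]],
  [[0.003, -0.14, -0.04], [0, 0, 89]],
  [[0.003, -0.178, -0.06], [0, 0, 89]],
  [[0.003, -0.178, -0.08], [0, 0, 89]],
  [[0.003, -0.178, -0.08], [0, 0, 89]],
  [[0.003, -0.178, -0.08], [0, 0, 89]],
])

```text
time: 13.55
tool_pos: [0.5822, -0.3705, 0.1726]
tool_rot: [-0.001, 0.258, 0.966, 0.001]
contact_force: [-0.1, 0.9, 0.8]
gripper_width: 1.003
```

drive_tool([
  [[0, 0, 0], [0, 0, 20]],
  [[0, 0, 0], [0, 0, 20]],
  [[0, 0, 0], [0, 0, 20]],
  [[0, 0, 0], [0, 0, 20]],
  [[0, 0, 0], [0, 0, 20]],
])

```text
time: 14.05
tool_pos: [0.5829, -0.3705, 0.1743]
tool_rot: [0.0, 0.09, 0.996, -0.0]
contact_force: [-0.1, -0.4, -1.1]
gripper_width: 1.0
```

```bash
python3 - <<'E'
from ov import *
np.set_printoptions(precision=4,suppress=True)
c=camera_model("wrist");im=grab_frame("wrist");save('w8',im);s=state();print(s['tool_pos'],s['tool_rot'],s['joint_pos'])
np.savez('w8.npz',**{k:np.array(v) for k,v in c.items()})
for t in ["rod_grip","rod_collar","rod_tip","cradle","tube_mouth"]:
    print(t,[(np.array(r['location']),round(r['confidence'],2),proj(c,r['location'],True)[0]) for r in place_of("wrist",t)[:2]])
E
```

```text
[ 0.5829 -0.3705  0.1743] [ 0.      0.0897  0.996  -0.    ] [-0.6739  0.2416  1.5005 -0.      1.3995 -2.0649]
rod_grip [(array([ 0.3733, -0.6623,  0.0092]), 0.9, array([55.1373, 70.0033])), (array([ 0.5868, -0.3695,  0.0556]), 0.64, array([314.0306, 199.4768]))]
rod_collar [(array([ 0.5319, -0.3582,  0.0556]), 0.91, array([315.6315, 136.3617])), (array([ 0.3929, -0.6135,  0.0189]), 0.67, array([77.376 , 69.9443]))]
rod_tip [(array([ 0.4239, -0.3354,  0.0589]), 0.88, array([319.5578,   7.8937])), (array([ 0.4303, -0.5057,  0.0282]), 0.55, array([151.6637,  67.8673]))]
cradle [(array([ 0.5853, -0.3685,  0.0039]), 0.61, array([314.5569, 182.7908]))]
tube_mouth [(array([ 0.5632, -0.1095,  0.1572]), 0.72, array([625.5478, 157.044 ]))]
```

View pics/w8.png

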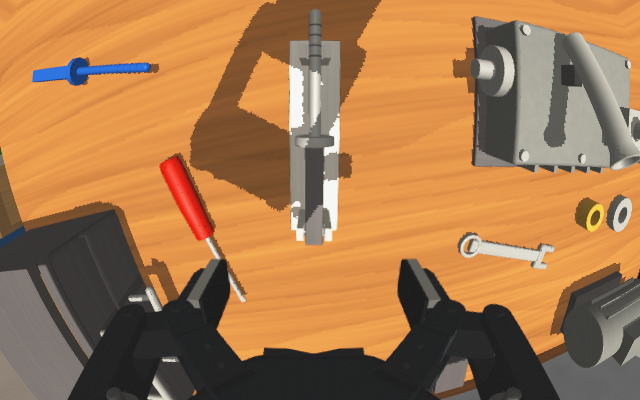

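```bash
cat > rod.py <<'E'
from ov import *
import sys
def rodlines(G,T):
    L=[]
    for h in (.008,-.008):
        L.append(G+T.apply([[-.045,-.008,h],[.045,-.008,h],[.045,.008,h],[-.045,.008,h],[-.045,-.008,h]]))
    Y=R.from_euler('y',90,degrees=True)
    L.append(circ(G-T.apply([.053,0,0]),.017,T*Y)); L.append(circ(G-T.apply([.045,0,0]),.017,T*Y))
    for w in (-.005,.005): L.append(G+T.apply([[-.053,w,0],[-.160,w,0]]))
    L.append(G+T.apply([[-.163,-.005,0],[-.163,.005,0]]))
    return L
def ovl(c,im,G,T,box,S,name):
    x0,y0,x1,y1=box
    b=cv2.resize(im[y0:y1,x0:x1],None,fx=S,fy=S,interpolation=cv2.INTER_CUBIC)
    for P in rodlines(G,T):
        q=((proj(c,P,True)-[x0,y0]+.5)*S-.5)*16
        cv2.polylines(b,[np.round(q).astype(np.int32)],False,(0,255,0),1,cv2.LINE_AA,4)
    cv2.imwrite(name,b)
if __name__=="__main__":
    d=np.load('w8.npz');c={k:d[k] for k in d}
    G=np.array([float(v) for v in sys.argv[1:4]]);T=R.from_euler('z',float(sys.argv[4]),degrees=True)
    im=cv2.imread('pics/w8.png')
    ovl(c,im,G,T,(280,0,350,130),4,'pics/ra.png');ovl(c,im,G,T,(280,120,350,250),4,'pics/rb.png')
    cv2.imwrite('pics/r.png',np.hstack([cv2.imread('pics/ra.png'),cv2.imread('pics/rb.png')]))
E
python3 rod.py 0.584 -0.3695 0.055 -10.0
```

```text
(no output)
```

View pics/r.png

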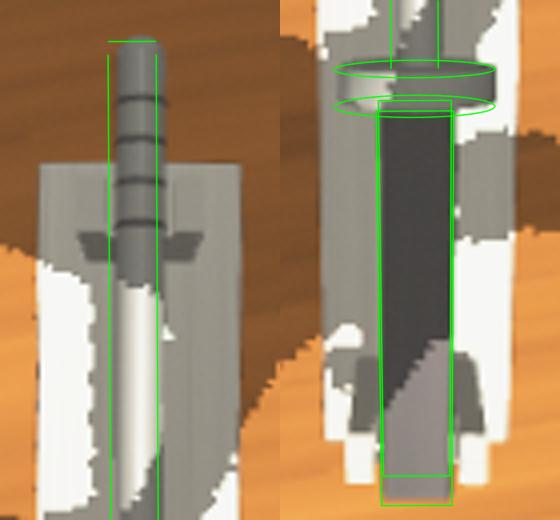

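```bash
python3 rod.py 0.583 -0.369 0.055 -10.6; python3 - <<'E'
from ov import *
d=np.load('w8.npz');c={k:d[k] for k in d}
print(back(c,[[244,300],[210,238],[165,165]],.008,True))
E
```

```text
[[ 0.71580187 -0.48133502  0.008     ]
 [ 0.62614908 -0.49744632  0.008     ]
 [ 0.5332185  -0.52612447  0.008     ]]
```

View pics/r.png

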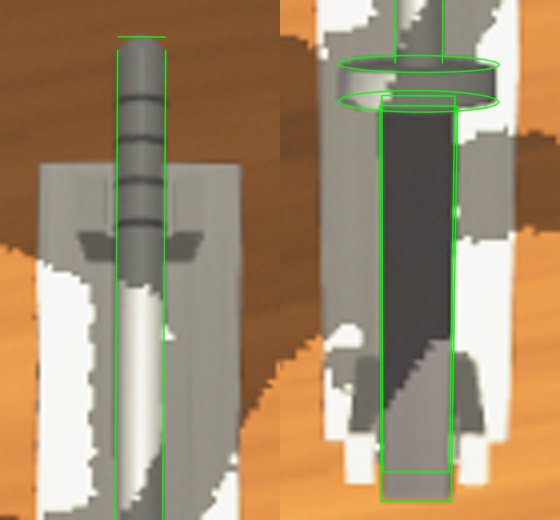

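drive_tool([
  [[0, 0.0013, -0.04], [0, 0, -0.3]],
  [[0, 0.0013, -0.08], [0, 0, -0.3]],
  [[0, 0.0013, -0.11], [0, 0, -0.3]],
  [[0, 0.0013, -0.13], [0, 0, -0.3]],
  [[0, 0.0013, -0.138], [0, 0, -0.3]],
  [[0, 0.0013, -0.138], [0, 0, -0.3]],
])

```text
time: 14.95
tool_pos: [0.5821, -0.3689, 0.0348]
tool_rot: [-0.001, 0.092, 0.996, 0.001]
contact_force: [0.1, 0.5, 0.3]
gripper_width: 1.003
```

drive_tool([
  [[0, 0, 0], [0, 0, 0]],
  [[0, 0, 0], [0, 0, 0]],
  [[0, 0, 0], [0, 0, 0]],
  [[0, 0, 0], [0, 0, 0]],
  [[0, 0, 0], [0, 0, 0]],
  [[0, 0, 0], [0, 0, 0]],
  [[0, 0, 0], [0, 0, 0]],
  [[0, 0, 0], [0, 0, 0]],
], fingers=1)

```text
time: 15.75
tool_pos: [0.5832, -0.3697, 0.0371]
tool_rot: [0.0, 0.092, 0.996, -0.0]
contact_force: [-0.3, 0.1, 4.6]
gripper_width: 0.177
```

drive_tool([
  [[0, 0, 0.02], [0, 0, 0]],
  [[0, 0, 0.05], [0, 0, 0]],
  [[0, 0, 0.1], [0, 0, 0]],
  [[0, 0, 0.15], [0, 0, 0]],
  [[0, 0, 0.2], [0, 0, 0]],
  [[0, 0, 0.22], [0, 0, 0]],
  [[0, 0, 0.22], [0, 0, 0]],
  [[0, 0, 0.22], [0, 0, 0]],
])

```text
time: 16.55
tool_pos: [0.5822, -0.3689, 0.2542]
tool_rot: [-0.001, 0.092, 0.996, 0.001]
contact_force: [-0.8, 0.2, -2.7]
gripper_width: 0.177
```

```bash
python3 - <<'E'
from rod import *
np.set_printoptions(precision=4,suppress=True)
s=state();c=camera_model("wrist");im=grab_frame("wrist");save('w9',im);print(s['tool_pos'],s['tool_rot'],s['gripper_width'])
np.savez('w9.npz',**{k:np.array(v) for k,v in c.items()})
T=rot(s['tool_rot']); # rod frame: x=-tool x, z=-tool z
M=T.as_matrix();Tr=R.from_matrix(np.c_[-M[:,0],M[:,1],-M[:,2]])
G=s['tool_pos']-M[:,2]*.019
ovl(c,im[:,:,::-1].copy(),G,Tr,(240,0,390,350),2,'pics/w9o.png')
E
```

```text
[ 0.5822 -0.3689  0.2542] [-0.001   0.092   0.9958  0.0007] 0.17663495504752577
```

View pics/w9.png

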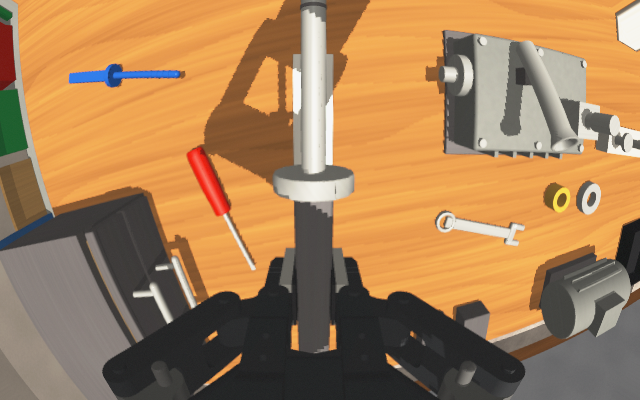

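View pics/w9o.png

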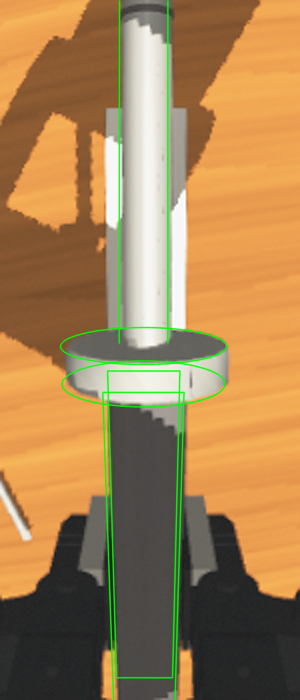

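```bash
cat > fit.py <<'E'
from rod import *
def rodpose(s,d=.0179,ox=0,pitch=0,yaw=0,oy=0):
    M=rot(s['tool_rot']).as_matrix();Tr=R.from_matrix(np.c_[-M[:,0],M[:,1],-M[:,2]])
    G=np.array(s['tool_pos'])-M[:,2]*d-M[:,0]*ox+M[:,1]*oy   # ox: grip shift along rod x
    return G,Tr*R.from_euler('zy',[yaw,pitch],degrees=True)
E
python3 - <<'E'
from fit import *
s=state();d=np.load('w9.npz');c={k:d[k] for k in d};im=cv2.imread('pics/w9.png')
o=[]
for i,(dd,p) in enumerate([(.0179,0),(.0165,0),(.0165,1),(.0165,-1)]):
    G,T=rodpose(s,dd,0,p); ovl(c,im,G,T,(265,0,365,250),2,'pics/x.png');o.append(cv2.imread('pics/x.png'))
cv2.imwrite('pics/w9p.png',np.hstack(o))
im2=grab_frame("scene");save('s9',cv2.resize(im2[160:300,200:360],None,fx=5,fy=4.2,interpolation=cv2.INTER_CUBIC)[:600])
for n in ["scene","top"]:
    if n=="top": grab_frame(n)
    for t in ["rod_grip","rod_collar","rod_tip"]: print(n,t,[(np.array(r['location']),round(r['confidence'],2)) for r in place_of(n,t)[:3]])
E
```

```text
scene rod_grip [(array([ 0.3804, -0.6626,  0.0105]), 0.95), (array([ 0.2405, -0.2595,  0.0149]), 0.67), (array([ 0.581 , -0.3699,  0.2669]), 0.47)]
scene rod_collar [(array([ 0.3951, -0.6128,  0.0167]), 0.95), (array([ 0.4189, -0.3362,  0.2704]), 0.73), (array([ 0.5293, -0.3601,  0.2713]), 0.61)]
scene rod_tip [(array([ 0.4198, -0.3369,  0.2722]), 0.77), (array([ 0.4269, -0.5104,  0.0327]), 0.63), (array([ 0.3575, -0.3734,  0.0284]), 0.61)]
top rod_grip [(array([ 0.3793, -0.6651,  0.0076]), 0.87), (array([ 0.2427, -0.2567,  0.0093]), 0.54), (array([ 0.5813, -0.3679,  0.2718]), 0.53)]
top rod_collar [(array([ 0.2758, -0.2911,  0.0195]), 0.61), (array([ 0.5289, -0.3576,  0.2707]), 0.55), (array([ 0.3903, -0.6088,  0.0152]), 0.52)]
top rod_tip [(array([ 0.4291, -0.5103,  0.0286]), 0.55), (array([ 0.3569, -0.3731,  0.0247]), 0.47)]
```

View pics/w9p.png

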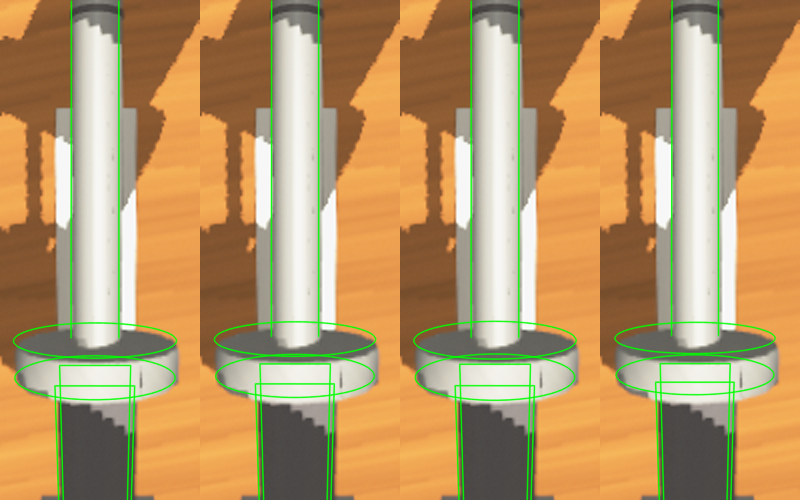

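```bash
cat > tgt.py <<'E'
from fit import *
M0=np.array([.5667,-.1105,.158]);YAW=-8.7
def tgt(collar_out,d=.0179,ox=.001,M=M0,yaw=YAW):
    T=R.from_euler('zy',[yaw,-35],degrees=True); m=T.as_matrix()
    G=M+m[:,0]*(collar_out+.053)
    tcp=G-m[:,0]*ox-m[:,2]*d
    s=state();Mt=rot(s['tool_rot']).as_matrix();cur=R.from_matrix(np.c_[-Mt[:,0],Mt[:,1],-Mt[:,2]])
    return tcp,tcp-s['tool_pos'],(T*cur.inv()).as_rotvec(degrees=True)
if __name__=="__main__":
    np.set_printoptions(precision=4,suppress=True)
    s=state();print(s['time'],s['tool_pos'],s['contact_force'],s['joint_pos'])
    for a in sys.argv[1:]: print(a,*tgt(float(a)))
E
python3 tgt.py 0.15 0.11 0
```

```text
17.0 [ 0.5826 -0.3693  0.2555] [-1.0055  0.0474 -1.6699] [-0.6727  0.1908  1.4228  0.      1.5291 -2.0592]
0.15 [ 0.7405 -0.1411  0.2579] [0.1579 0.2282 0.0024] [ -0.6034 -35.044    1.7882]
0.11 [ 0.7081 -0.135   0.2352] [ 0.1255  0.2343 -0.0203] [ -0.6034 -35.044    1.7882]
0 [ 0.6191 -0.1184  0.1728] [ 0.0364  0.2509 -0.0827] [ -0.6034 -35.044    1.7882]
```

```bash
sed -i "s/'zy'/'ZY'/" tgt.py fit.py; python3 tgt.py 0.15 0.11 0
```

```text
17.0 [ 0.5826 -0.3693  0.2555] [-1.0055  0.0474 -1.6699] [-0.6727  0.1908  1.4228  0.      1.5291 -2.0592]
0.15 [ 0.7404 -0.1371  0.2592] [0.1578 0.2322 0.0037] [ -5.8908 -34.5557   1.7905]
0.11 [ 0.708  -0.1321  0.2363] [ 0.1254  0.2371 -0.0192] [ -5.8908 -34.5557   1.7905]
0 [ 0.619  -0.1185  0.1732] [ 0.0363  0.2508 -0.0823] [ -5.8908 -34.5557   1.7905]
```

drive_tool([
  [[0.045, 0.02, 0.02], [-1.2, -7, 0.4]],
  [[0.09, 0.04, 0.03], [-2.4, -14, 0.8]],
  [[0.13, 0.06, 0.04], [-3.6, -21, 1.1]],
  [[0.168, 0.08, 0.04], [-4.8, -28, 1.5]],
  [[0.168, 0.12, 0.03], [-5.9, -34.6, 1.8]],
  [[0.168, 0.16, 0.02], [-5.9, -34.6, 1.8]],
  [[0.168, 0.2, 0.015], [-5.9, -34.6, 1.8]],
  [[0.158, 0.232, 0.004], [-5.9, -34.6, 1.8]],
])

```text
time: 17.8
tool_pos: [0.7409, -0.1352, 0.2606]
tool_rot: [0.301, 0.072, 0.951, -0.023]
contact_force: [1.1, 0.2, -0.7]
gripper_width: 0.177
```

drive_tool([
  [[0, 0, 0], [0, 0, 0]],
  [[0, 0, 0], [0, 0, 0]],
  [[0, 0, 0], [0, 0, 0]],
])

```text
time: 18.1
tool_pos: [0.7412, -0.1383, 0.2611]
tool_rot: [0.301, 0.073, 0.951, -0.024]
contact_force: [0.3, -0.5, -0.8]
gripper_width: 0.171
```

```bash
python3 tgt.py 0.15 0.10; python3 - <<'E'
from fit import *
s=state();c=camera_model("wrist");im=grab_frame("wrist");save('w10',im)
np.savez('w10.npz',**{k:np.array(v) for k,v in c.items()})
G,T=rodpose(s,.0179,.001);ovl(c,im[:,:,::-1].copy(),G,T,(220,0,400,250),3,'pics/w10o.png')
np.set_printoptions(precision=4,suppress=True)
for n in ["wrist","scene","top"]:
    if n!="wrist": im=grab_frame(n)
    for t in ["tube_mouth","rod_tip","rod_collar"]: print(n,t,[(np.array(r['location']),round(r['confidence'],2)) for r in place_of(n,t)[:3]])
    if n=="scene": save('s10',cv2.resize(im[150:270,270:430],None,fx=5,fy=5,interpolation=cv2.INTER_CUBIC))
E
```

```text
18.1 [ 0.7412 -0.1383  0.2611] [ 0.2881 -0.4794 -0.8152] [-0.3182 -0.0086  1.7108  0.1271  0.8362 -1.7926]
0.15 [ 0.7404 -0.1371  0.2592] [-0.0007  0.0013 -0.0019] [0.0813 0.145  0.0483]
0.10 [ 0.6999 -0.1309  0.2305] [-0.0412  0.0075 -0.0306] [0.0813 0.145  0.0483]
wrist tube_mouth []
wrist rod_tip []
wrist rod_collar [(array([ 0.693 , -0.1299,  0.2451]), 0.82), (array([ 0.6198, -0.5024, -0.002 ]), 0.46)]
scene tube_mouth [(array([ 0.569 , -0.1089,  0.1594]), 0.53)]
scene rod_tip [(array([ 0.4279, -0.506 ,  0.0301]), 0.85), (array([ 0.5978, -0.1174,  0.1834]), 0.62), (array([ 0.3547, -0.3692,  0.0257]), 0.45)]
scene rod_collar [(array([ 0.6879, -0.1302,  0.245 ]), 0.76), (array([ 0.3959, -0.6165,  0.0198]), 0.74), (array([ 0.2821, -0.2937,  0.0172]), 0.71)]
top tube_mouth [(array([ 0.5654, -0.1141,  0.1548]), 0.43)]
top rod_tip [(array([ 0.3549, -0.3716,  0.0261]), 0.63), (array([ 0.4305, -0.5096,  0.029 ]), 0.61)]
top rod_collar [(array([ 0.3889, -0.609 ,  0.0193]), 0.72), (array([ 0.2763, -0.294 ,  0.0161]), 0.53)]
```

View pics/w10.png

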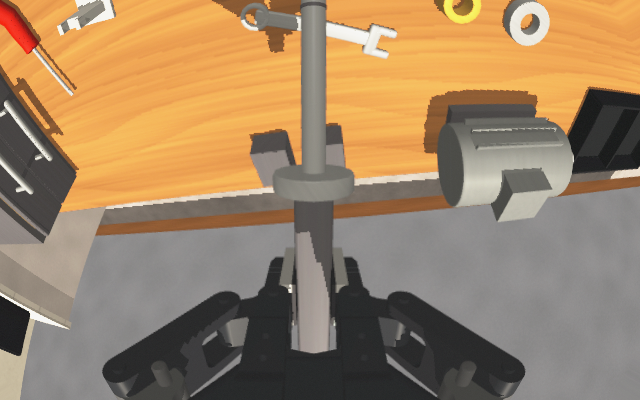

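View pics/w10o.png

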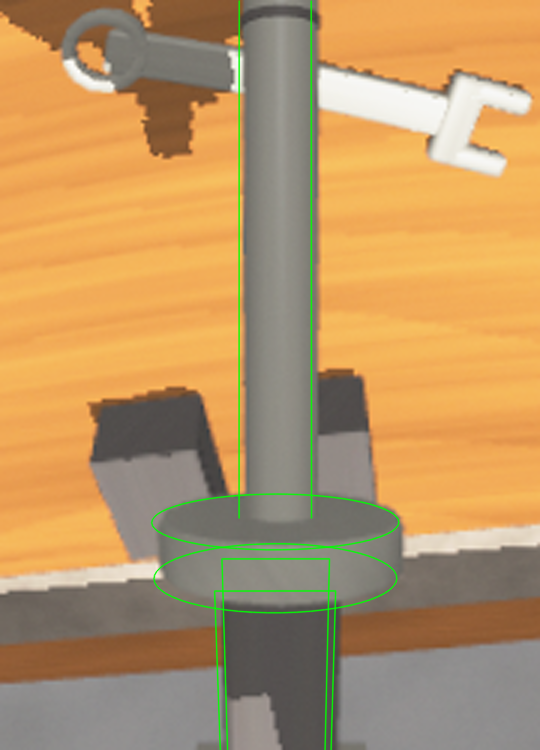

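View pics/s10.png

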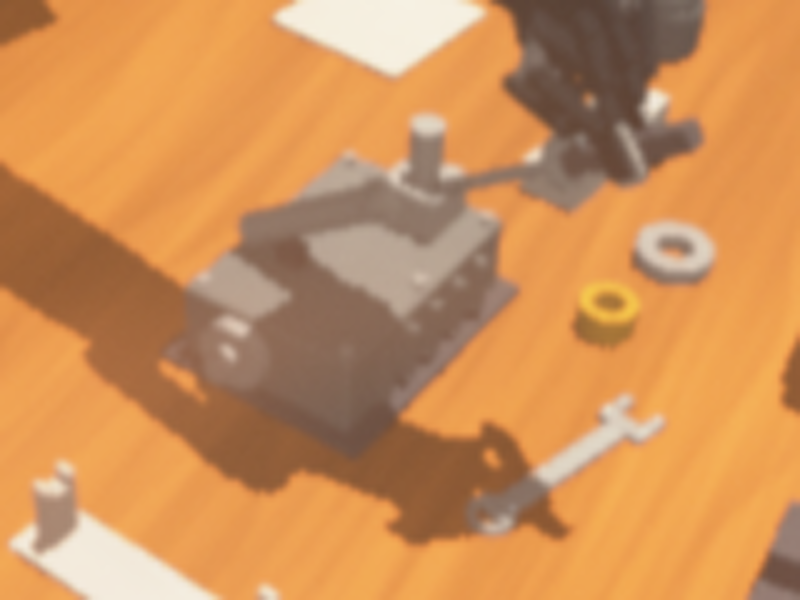

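drive_tool([
  [[-0.0007, 0.0008, -0.002], [0, 0, 0]],
  [[-0.01, 0.002, -0.009], [0, 0, 0]],
  [[-0.02, 0.0036, -0.016], [0, 0, 0]],
  [[-0.03, 0.005, -0.023], [0, 0, 0]],
  [[-0.041, 0.0068, -0.0306], [0, 0, 0]],
  [[-0.041, 0.0068, -0.0306], [0, 0, 0]],
  [[-0.041, 0.0068, -0.0306], [0, 0, 0]],
])

```text
time: 19.4
tool_pos: [0.6995, -0.1305, 0.2294]
tool_rot: [0.301, 0.072, 0.951, -0.023]
contact_force: [0.3, 0.1, -1.2]
gripper_width: 0.176
```

```bash
python3 tgt.py 0.10 0.08 0.05; python3 - <<'E'
from fit import *
s=state();c=camera_model("wrist");im=grab_frame("wrist");save('w11',im)
im=grab_frame("scene");save('s11',cv2.resize(im[170:230,330:410],None,fx=10,fy=10,interpolation=cv2.INTER_CUBIC))
im=grab_frame("top");save('t11',cv2.resize(im[120:220,230:370],None,fx=5,fy=5,interpolation=cv2.INTER_CUBIC))
E
```

```text
19.4 [ 0.6995 -0.1305  0.2294] [ 0.2962  0.0768 -1.2176] [-0.3288 -0.0857  1.8389  0.1425  0.7882 -1.8169]
0.10 [ 0.6999 -0.1309  0.2305] [ 0.0005 -0.0004  0.0011] [0.0408 0.0914 0.0143]
0.08 [ 0.6837 -0.1284  0.219 ] [-0.0157  0.0021 -0.0103] [0.0408 0.0914 0.0143]
0.05 [ 0.6594 -0.1247  0.2018] [-0.04    0.0058 -0.0276] [0.0408 0.0914 0.0143]
```

View pics/w11.png

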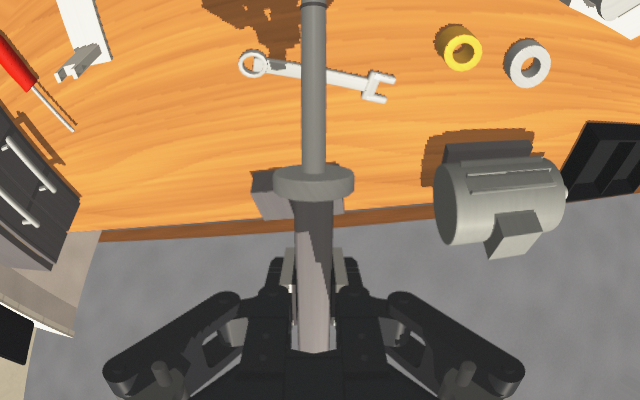

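View pics/s11.png

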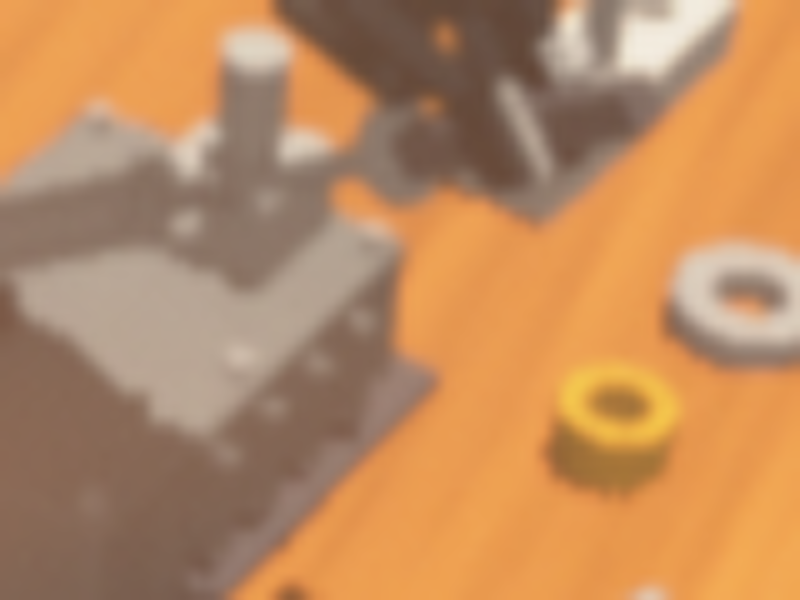

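View pics/t11.png

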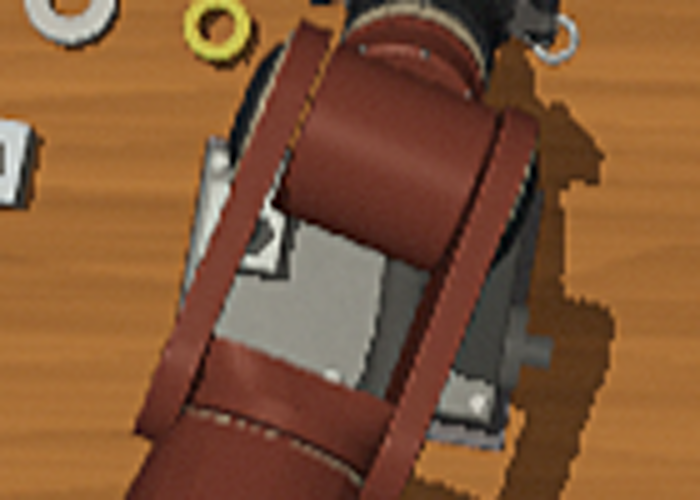

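drive_tool([
  [[-0.0055, 0.0006, -0.003], [0, 0, 0]],
  [[-0.0135, 0.0018, -0.0087], [0, 0, 0]],
  [[-0.0215, 0.003, -0.0144], [0, 0, 0]],
  [[-0.0295, 0.0042, -0.02], [0, 0, 0]],
  [[-0.04, 0.0056, -0.0276], [0, 0, 0]],
  [[-0.04, 0.0056, -0.0276], [0, 0, 0]],
])

```text
time: 20.15
tool_pos: [0.6576, -0.1244, 0.1993]
tool_rot: [0.299, 0.072, 0.951, -0.023]
contact_force: [-0.8, -0.2, -1.9]
gripper_width: 0.175
```

```bash
python3 tgt.py 0.05 0.02 0.005 0 -0.003
```

```text
20.15 [ 0.6576 -0.1244  0.1993] [-0.8377 -0.2054 -1.8754] [-0.344  -0.1618  1.9591  0.1608  0.7509 -1.8469]
0.05 [ 0.6594 -0.1247  0.2018] [ 0.0018 -0.0003  0.0025] [-0.0285 -0.1229  0.0095]
0.02 [ 0.6351 -0.121   0.1846] [-0.0225  0.0034 -0.0147] [-0.0285 -0.1229  0.0095]
0.005 [ 0.623  -0.1191  0.176 ] [-0.0346  0.0052 -0.0233] [-0.0285 -0.1229  0.0095]
0 [ 0.619  -0.1185  0.1732] [-0.0387  0.0059 -0.0262] [-0.0285 -0.1229  0.0095]
-0.003 [ 0.6165 -0.1181  0.1714] [-0.0411  0.0062 -0.0279] [-0.0285 -0.1229  0.0095]
```

drive_tool([
  [[-0.006, 0.0009, -0.003], [0, 0, 0]],
  [[-0.0145, 0.0021, -0.009], [0, 0, 0]],
  [[-0.0225, 0.0034, -0.0147], [0, 0, 0]],
  [[-0.029, 0.0044, -0.0192], [0, 0, 0]],
  [[-0.0346, 0.0052, -0.0233], [0, 0, 0]],
  [[-0.0346, 0.0052, -0.0233], [0, 0, 0]],
  [[-0.0346, 0.0052, -0.0233], [0, 0, 0]],
])

```text
time: 20.85
tool_pos: [0.6252, -0.1198, 0.1789]
tool_rot: [0.301, 0.072, 0.951, -0.023]
contact_force: [-0.1, 0.3, -0.8]
gripper_width: 0.177
```

```bash
python3 tgt.py 0.005 0 -0.003;python3 - <<'E'
from fit import *
s=state();c=camera_model("wrist");im=grab_frame("wrist");save('w12',im)
im=grab_frame("scene");save('s12',cv2.resize(im[170:230,330:410],None,fx=10,fy=10,interpolation=cv2.INTER_CUBIC))
E
```

```text
20.85 [ 0.6252 -0.1198  0.1789] [-0.0734  0.3028 -0.8253] [-0.3582 -0.2275  2.0523  0.1785  0.7216 -1.8752]
0.005 [ 0.623  -0.1191  0.176 ] [-0.0022  0.0007 -0.0028] [0.0506 0.1164 0.0115]
0 [ 0.619  -0.1185  0.1732] [-0.0063  0.0013 -0.0057] [0.0506 0.1164 0.0115]
-0.003 [ 0.6165 -0.1181  0.1714] [-0.0087  0.0017 -0.0074] [0.0506 0.1164 0.0115]
```

View pics/w12.png

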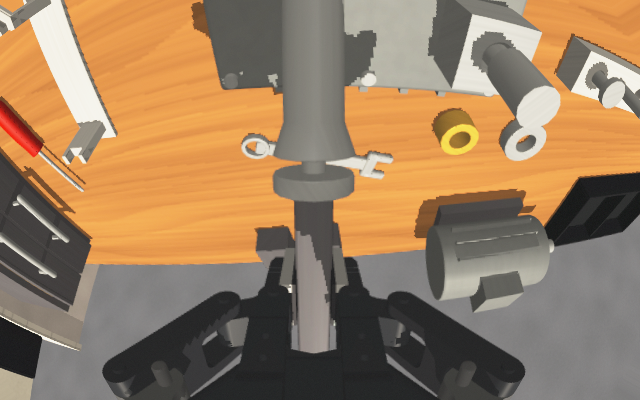

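View pics/s12.png

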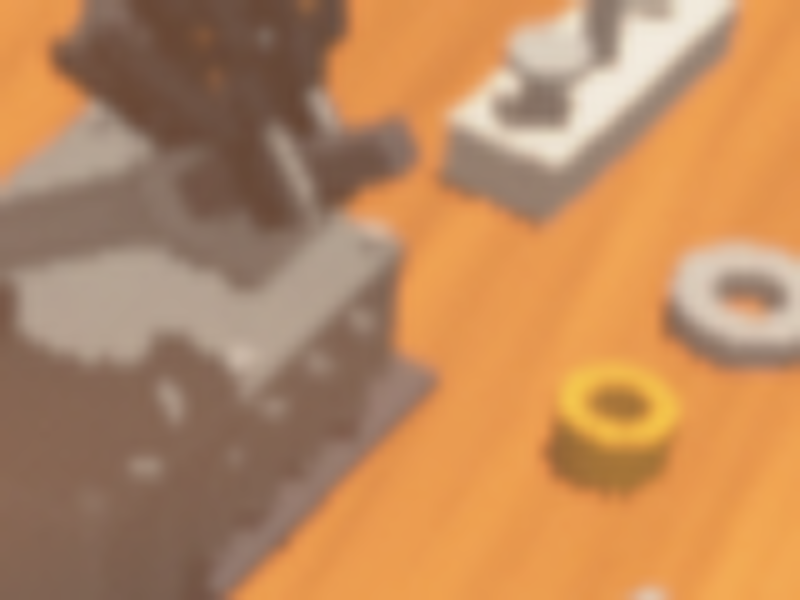

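drive_tool([
  [[-0.002, 0.0004, -0.002], [0, 0, 0]],
  [[-0.004, 0.0008, -0.0035], [0, 0, 0]],
  [[-0.006, 0.0012, -0.005], [0, 0, 0]],
  [[-0.006, 0.0012, -0.005], [0, 0, 0]],
])

```text
time: 21.35
tool_pos: [0.62, -0.1188, 0.1749]
tool_rot: [0.302, 0.072, 0.95, -0.023]
contact_force: [4.3, 0.2, -1.4]
gripper_width: 0.176
```

```bash
python3 tgt.py 0 -0.003;python3 - <<'E'
from fit import *
im=grab_frame("wrist");save('w13',cv2.resize(im[80:240,220:410],None,fx=4,fy=3.7,interpolation=cv2.INTER_CUBIC))
E
```

```text
21.35 [ 0.62   -0.1188  0.1749] [ 4.3106  0.2223 -1.4121] [-0.3602 -0.2385  2.0692  0.1823  0.7136 -1.8802]
0 [ 0.619  -0.1185  0.1732] [-0.001   0.0003 -0.0018] [0.0811 0.2656 0.0254]
-0.003 [ 0.6165 -0.1181  0.1714] [-0.0035  0.0006 -0.0035] [0.0811 0.2656 0.0254]
```

View pics/w13.png

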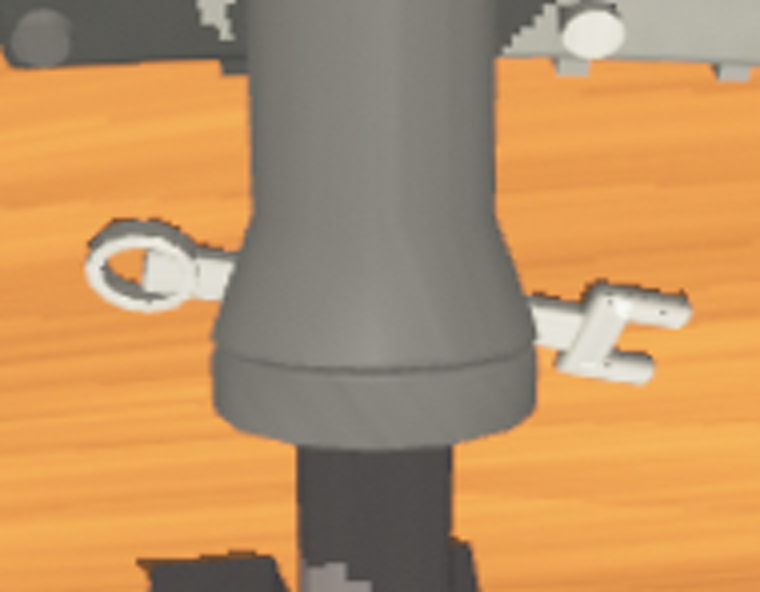

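drive_tool([
  [[-0.001, 0.0002, -0.0006], [0, 0, 0]],
  [[-0.0018, 0.0003, -0.0012], [0, 0, 0]],
  [[-0.0018, 0.0003, -0.0012], [0, 0, 0]],
  [[-0.0018, 0.0003, -0.0012], [0, 0, 0]],
  [[-0.0018, 0.0003, -0.0012], [0, 0, 0]],
])

```text
time: 21.9
tool_pos: [0.6196, -0.1188, 0.1755]
tool_rot: [0.304, 0.073, 0.95, -0.024]
contact_force: [10.0, 0.2, -1.4]
gripper_width: 0.176
```

```bash
python3 tgt.py 0; python3 - <<'E'
from fit import *
im=grab_frame("wrist");save('w14',cv2.resize(im[80:240,220:410],None,fx=4,fy=3.7,interpolation=cv2.INTER_CUBIC))
E
```

```text
21.9 [ 0.6196 -0.1188  0.1755] [ 9.9661  0.155  -1.4337] [-0.3607 -0.2418  2.072   0.1838  0.7103 -1.8816]
0 [ 0.619  -0.1185  0.1732] [-0.0007  0.0003 -0.0023] [0.1275 0.4863 0.0485]
```

View pics/w14.png

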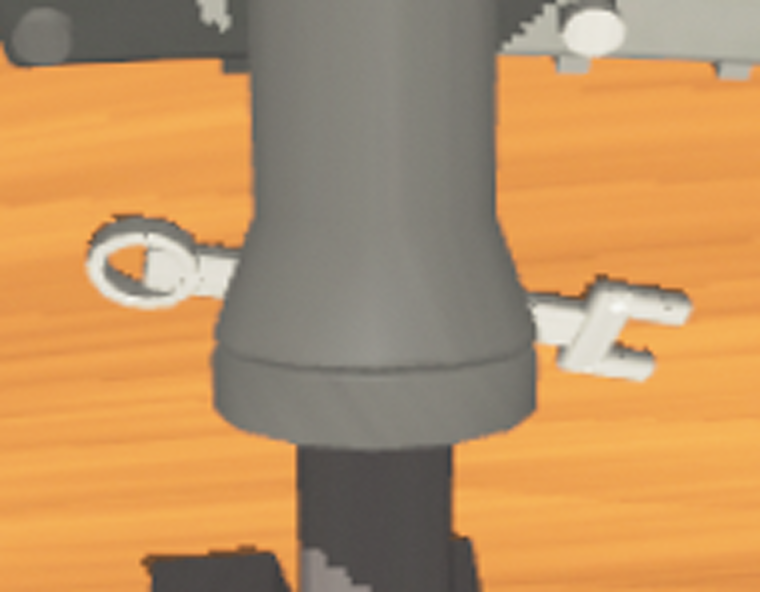

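drive_tool([
  [[-0.0008, 0, -0.001], [0, 0, 0]],
  [[-0.0008, 0, -0.002], [0, 0, 0]],
  [[-0.001, 0, -0.002], [0, 0.4, 0]],
  [[-0.001, 0, -0.002], [0, 0.4, 0]],
  [[-0.001, 0, -0.002], [0, 0.4, 0]],
])

```text
time: 22.45
tool_pos: [0.6197, -0.1189, 0.1752]
tool_rot: [0.302, 0.072, 0.95, -0.024]
contact_force: [10.2, 0.4, 2.3]
gripper_width: 0.175
```

```bash
python3 tgt.py 0 0.13 0.2; python3 - <<'E'
from fit import *
im=grab_frame("wrist");save('w15',cv2.resize(im[80:240,220:410],None,fx=4,fy=3.7,interpolation=cv2.INTER_CUBIC))
E
```

```text
22.45 [ 0.6197 -0.1189  0.1752] [10.2418  0.4119  2.3026] [-0.36   -0.2397  2.0698  0.1802  0.7135 -1.8787]
0 [ 0.619  -0.1185  0.1732] [-0.0007  0.0004 -0.002 ] [0.1503 0.2693 0.0529]
0.13 [ 0.7242 -0.1346  0.2477] [ 0.1045 -0.0157  0.0726] [0.1503 0.2693 0.0529]
0.2 [ 0.7809 -0.1433  0.2879] [ 0.1612 -0.0244  0.1127] [0.1503 0.2693 0.0529]
```

View pics/w15.png

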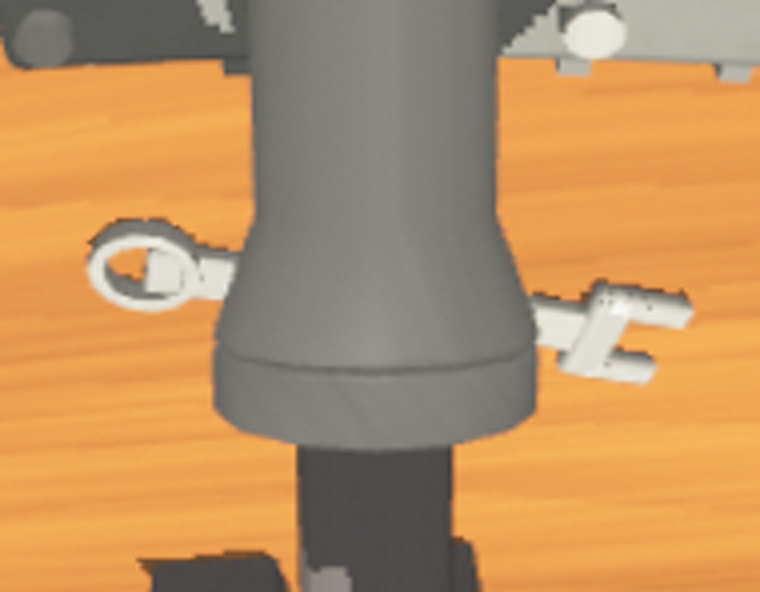

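drive_tool([
  [[0.0081, -0.0012, 0.0067], [0, 0, 0]],
  [[0.0243, -0.0037, 0.0182], [0, 0, 0]],
  [[0.0405, -0.0062, 0.0297], [0, 0, 0]],
  [[0.0567, -0.0087, 0.0412], [0, 0, 0]],
  [[0.0729, -0.0112, 0.0526], [0, 0, 0]],
  [[0.0891, -0.0136, 0.0641], [0, 0, 0]],
  [[0.11, -0.0168, 0.0789], [0, 0, 0]],
  [[0.13, -0.02, 0.093], [0, 0, 0]],
])

```text
time: 23.3
tool_pos: [0.7465, -0.1383, 0.2625]
tool_rot: [0.296, 0.072, 0.952, -0.023]
contact_force: [0.2, 0.0, -0.8]
gripper_width: 0.177
```

```bash
python3 tgt.py 0.15; python3 - <<'E'
from fit import *
np.set_printoptions(precision=4,suppress=True)
im=grab_frame("wrist");save('w16',im)
im=grab_frame("scene");save('s16',cv2.resize(im[150:270,270:430],None,fx=5,fy=5,interpolation=cv2.INTER_CUBIC))
for t in ["rod_tip","lock_pin_head","lock_pin_foot","reading_board"]: print(t,[(np.array(r['location']),round(r['confidence'],2)) for r in place_of("scene",t)[:3]])
E
```

```text
23.3 [ 0.7465 -0.1383  0.2625] [ 0.1924  0.0216 -0.8316] [-0.3147  0.0077  1.6889  0.1205  0.8524 -1.7857]
0.15 [ 0.7404 -0.1371  0.2592] [-0.0061  0.0013 -0.0033] [ 0.011  -0.5091  0.0058]
rod_tip [(array([ 0.6056, -0.1162,  0.1889]), 0.8), (array([ 0.4265, -0.5075,  0.0302]), 0.75), (array([ 0.3567, -0.3706,  0.0273]), 0.65)]
lock_pin_head [(array([ 0.5532, -0.0093,  0.129 ]), 0.66), (array([ 0.5271, -0.0712, -0.0028]), 0.29)]
lock_pin_foot [(array([ 0.5555, -0.005 ,  0.0711]), 0.52)]
reading_board [(array([0.3699, 0.3203, 0.002 ]), 0.65)]
```

View pics/s16.png

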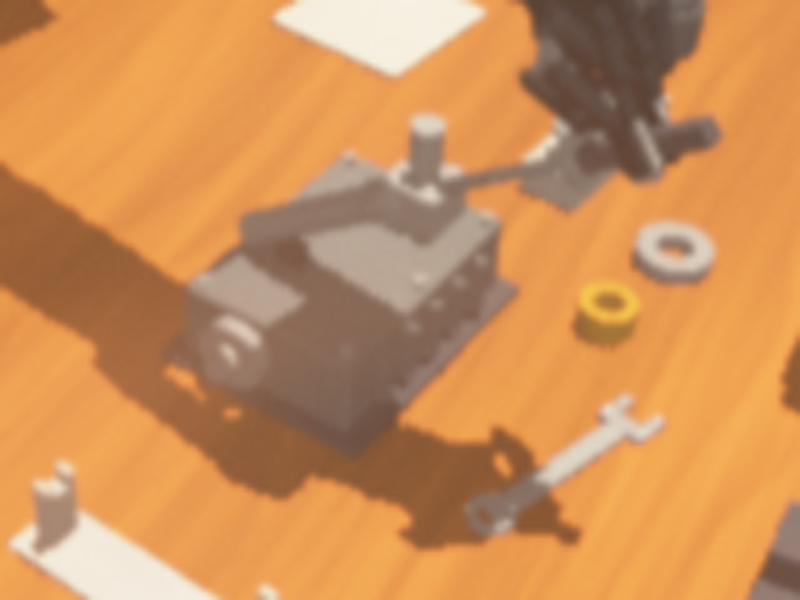

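drive_tool([
  [[0.01, 0, 0.03], [0.6, 4, 0]],
  [[0.01, 0, 0.07], [1.8, 12, 0]],
  [[0, 0.01, 0.1], [3, 20, 0]],
  [[-0.02, 0.03, 0.11], [4.2, 28, 0]],
  [[-0.05, 0.06, 0.11], [5.2, 34.1, 0]],
  [[-0.08, 0.095, 0.11], [5.2, 34.1, 0]],
  [[-0.11, 0.13, 0.11], [5.2, 34.1, 0]],
  [[-0.14, 0.165, 0.11], [5.2, 34.1, 0]],
])

```text
time: 24.4
tool_pos: [0.6044, 0.0278, 0.3719]
tool_rot: [0.001, 0.076, 0.997, -0.001]
contact_force: [1.1, 0.8, -0.7]
gripper_width: 0.178
```

```bash
cat > fin.py <<'E'
from fit import *
np.set_printoptions(precision=4,suppress=True)
B=np.array([.3715,.3195,.156])
def fin(psi):
    T=R.from_euler('z',psi,degrees=True);m=T.as_matrix()
    G=B+m[:,0]*.163; tcp=G-m[:,0]*.001-m[:,2]*.0179
    s=state();Mt=rot(s['tool_rot']).as_matrix();cur=R.from_matrix(np.c_[-Mt[:,0],Mt[:,1],-Mt[:,2]])
    print(s['tool_pos'],tcp-s['tool_pos'],(T*cur.inv()).as_rotvec(degrees=True),s['joint_pos'],s['gripper_width'],s['contact_force'])
if __name__=="__main__": fin(float(sys.argv[1]))
E
python3 fin.py 0
```

```text
[0.6044 0.0278 0.3719] [-0.0709  0.2917 -0.2338] [0.097  0.0756 8.6789] [-0.0762 -0.0399  1.4756 -0.0017  1.7046 -1.4957] 0.17754575694671976 [ 1.1407  0.8452 -0.693 ]
```

drive_tool([
  [[-0.01, 0.04, 0], [0, 0, 1.5]],
  [[-0.02, 0.08, -0.01], [0, 0, 3]],
  [[-0.03, 0.12, -0.03], [0, 0, 4.5]],
  [[-0.04, 0.16, -0.05], [0, 0, 6]],
  [[-0.05, 0.2, -0.07], [0, 0, 7.5]],
  [[-0.06, 0.24, -0.09], [0, 0, 8.7]],
  [[-0.065, 0.27, -0.12], [0, 0, 8.7]],
  [[-0.071, 0.291, -0.15], [0, 0, 8.7]],
])

```text
time: 25.2
tool_pos: [0.5338, 0.3193, 0.2219]
tool_rot: [0.002, -0.001, 1.0, -0.001]
contact_force: [0.8, -0.4, -2.7]
gripper_width: 0.177
```

```bash
python3 fin.py 0
```

```text
[0.5338 0.3193 0.2219] [-0.0003  0.0002 -0.0838] [ 0.0842  0.1976 -0.1485] [ 0.4208  0.0502  1.6312 -0.0028  1.4576 -1.1523] 0.17662141513104523 [ 0.8236 -0.4489 -2.7037]
```

drive_tool([
  [[0, 0, -0.03], [0, 0, 0]],
  [[0, 0, -0.055], [0, 0, 0]],
  [[0, 0, -0.075], [0, 0, 0]],
  [[0, 0, -0.084], [0, 0, 0]],
  [[0, 0, -0.084], [0, 0, 0]],
  [[0, 0, -0.084], [0, 0, 0]],
  [[0, 0, -0.084], [0, 0, 0]],
  [[0, 0, -0.084], [0, 0, 0]],
])

```text
time: 26.0
tool_pos: [0.5362, 0.318, 0.1412]
tool_rot: [0.003, -0.0, 1.0, -0.0]
contact_force: [0.2, 0.0, -1.2]
gripper_width: 0.171
```

```bash
python3 fin.py 0; python3 - <<'E'
from fit import *
np.set_printoptions(precision=4,suppress=True)
for n in ["wrist","scene","top"]:
    im=grab_frame(n);save(n+'17',im)
    for t in ["rod_tip","rod_grip","reading_board","lock_pin_head","lock_pin_foot","dowel_mid","flat_pin_mid","jar"]: print(n,t,[(np.array(r['location']),round(r['confidence'],2)) for r in place_of(n,t)[:3]])
im=cv2.imread('pics/scene17.png');im=im[100:260,280:440];cv2.imwrite('pics/s17.png',cv2.resize(im,(600,600),interpolation=cv2.INTER_CUBIC))
print(state()['joint_vel'])
E
```

```text
[0.5362 0.318  0.1412] [-0.0027  0.0015 -0.0031] [ 0.0317  0.3451 -0.0404] [ 0.4173  0.1156  1.7003 -0.003   1.3204 -1.1534] 0.17128821304696834 [ 0.2389  0.0198 -1.2396]
wrist rod_tip []
wrist rod_grip [(array([0.5395, 0.3151, 0.1568]), 0.96), (array([0.6027, 0.1765, 0.0307]), 0.62)]
wrist reading_board [(array([ 0.3683,  0.3228, -0.0008]), 0.68)]
wrist lock_pin_head [(array([0.4859, 0.3189, 0.1602]), 0.18)]
wrist lock_pin_foot []
wrist dowel_mid [(array([0.6128, 0.2124, 0.0384]), 0.87)]
wrist flat_pin_mid [(array([ 0.7107,  0.1177, -0.0033]), 0.64), (array([0.6038, 0.1739, 0.0313]), 0.58), (array([0.4852, 0.3177, 0.1585]), 0.28)]
wrist jar [(array([ 0.6103,  0.4075, -0.0027]), 0.87)]
scene rod_tip [(array([ 0.5816, -0.3724,  0.0028]), 0.7), (array([ 0.356 , -0.369 ,  0.0289]), 0.66), (array([ 0.4282, -0.5069,  0.0307]), 0.65)]
scene rod_grip [(array([ 0.3778, -0.6669,  0.0103]), 0.93), (array([ 0.2426, -0.2557,  0.0167]), 0.69), (array([0.5377, 0.3147, 0.1575]), 0.54)]
scene reading_board [(array([0.3703, 0.322 , 0.0007]), 0.55)]
scene lock_pin_head [(array([ 0.5564, -0.0098,  0.12
[... 286 characters left out ...]
cene jar [(array([0.6063, 0.4105, 0.0005]), 0.64)]
top rod_tip [(array([ 0.428 , -0.5128,  0.029 ]), 0.88), (array([ 0.3557, -0.3725,  0.0261]), 0.55)]
top rod_grip [(array([0.5364, 0.3206, 0.1584]), 0.73), (array([ 0.3781, -0.6664,  0.0126]), 0.65)]
top reading_board [(array([0.3713, 0.3207, 0.0045]), 0.76), (array([ 0.7129,  0.1163, -0.0013]), 0.67)]
top lock_pin_head [(array([0.4818, 0.3203, 0.1596]), 0.64), (array([ 0.5561, -0.0098,  0.1301]), 0.59)]
top lock_pin_foot []
top dowel_mid [(array([0.6165, 0.2163, 0.0452]), 0.52)]
top flat_pin_mid [(array([ 0.5286, -0.0655,  0.0016]), 0.67)]
top jar [(array([ 0.6057,  0.4098, -0.0033]), 0.61)]
[ 0.0009 -0.0004  0.0004 -0.0012  0.0003 -0.0005]
```

View pics/s17.png

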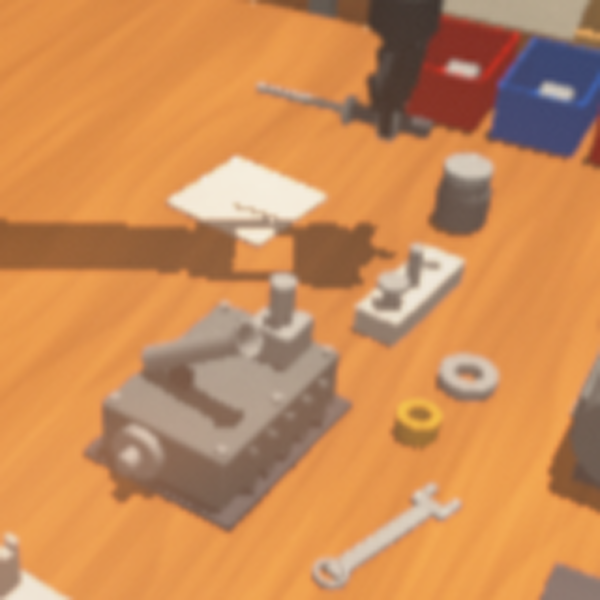

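View pics/wrist17.png

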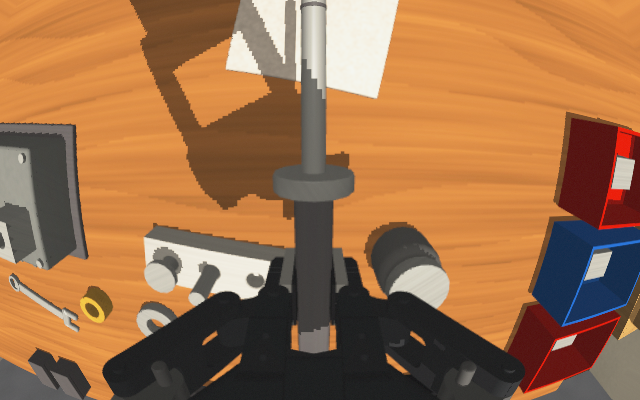

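View pics/top17.png

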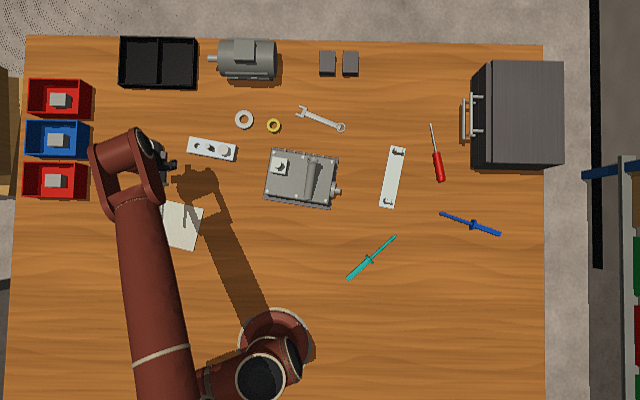

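```bash
python3 - <<'E'
from fit import *
s=state();c=camera_model("wrist");im=cv2.imread('pics/wrist17.png')
o=[]
for p in (0,2,-2):
    G,T=rodpose(s,.0175,.0015,p,0,.0008);ovl(c,im,G,T,(265,0,365,250),2,'pics/x.png');o.append(cv2.imread('pics/x.png'))
cv2.imwrite('pics/w17p.png',np.hstack(o))
cs=camera_model("scene");i2=cv2.imread('pics/scene17.png')
b=cv2.resize(i2[115:145,340:405],None,fx=10,fy=10,interpolation=cv2.INTER_CUBIC)
for p,col in ((0,(0,255,0)),(4,(0,0,255)),(-4,(255,0,0))):
    G,T=rodpose(s,.0175,.0015,p);P=G+T.apply([[-.163,0,0],[.045,0,0]])
    q=((proj(cs,P)-[340,115]+.5)*10-.5); cv2.line(b,*[tuple(int(v) for v in r) for r in q],col,1,cv2.LINE_AA)
    print(P)
cv2.imwrite('pics/s17p.png',b)
E
```

```text
[[0.37383827 0.31761454 0.15649523]
 [0.58183682 0.31779291 0.15725354]]
[[0.37419386 0.31763324 0.16786689]
 [0.58173865 0.31778775 0.15411413]]
[[0.3742768  0.31759652 0.14512646]
 [0.58171575 0.31779789 0.16039216]]
```

View pics/w17p.png

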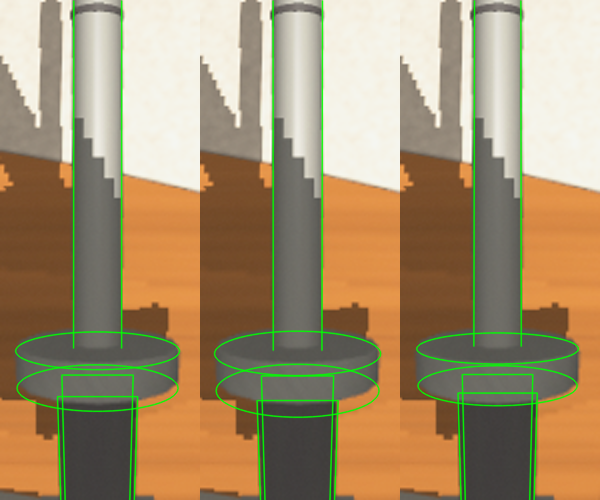

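View pics/s17p.png

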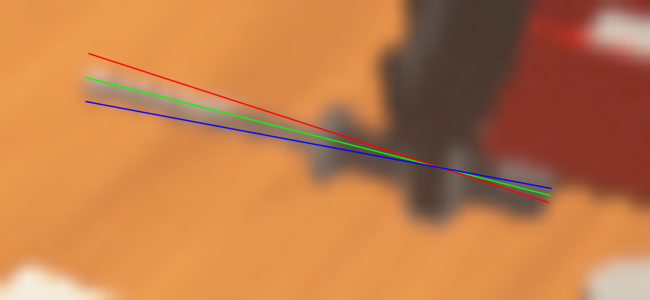

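The rod is level to within about 1° and its tip is about 2 mm from the board centre, at z ≈ 0.157 m. It is at rest, so I'm handing the job in.

```bash
python3 -c "
from plant import *
s=state();print(s['time'],s['tool_pos'],s['gripper_width']);print(job_done())"
```

```text
27.35 [0.53540097 0.31772478 0.13958416] 0.17410784838723736
the job is handed in; nothing more can be done
None
```

The job is finished and handed in at 27.4 s of the 72 s allowed; no verdict was reported.

**What I did**
- **Lock pin:** I took the round-knobbed pin from the rack and set it fully down in the lock bore. The wrist picture afterwards matched the outline predicted for a seated pin.
- **Gauge rod:** I took the steel rod, not the blue or turquoise look-alike, from the cradle. I pushed it into the guide tube until the collar met the rim with no visible gap, at about 10 N of contact force. Then I drew it fully out.

**Last checks**
- **Rod:** It is held and still, and level to within about 1°. By the gripper pose and camera overlay, its tip is about 2 mm from the centre of the reading board and about 157 mm above the bench.
- **Everything else:** The lock pin is still at the bore. The jar and dowel read within a few millimetres of their starting places, and the flat pin does too in the wrist and scene views. I checked the wrench, bearing, spacer and screwdriver by eye only, and they look unmoved.

**What disagreed**
- **Tube stop:** The tool stopped about 2 mm above my computed stop pose, most likely error in my estimate of the tube mouth. The push was also nearly level rather than along the tube, so the rod may have touched the bore wall.
- **Networks:** In the final views no camera found the rod's tip, so its position comes from the gripper pose and overlay alone. The top view put flat_pin_mid and its best lock_pin_head in the wrong place; I discounted both against the pictures.

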